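# Sort full gauge cases from empty ones by feel

### The arm

A 6-joint arm with a two-finger parallel gripper is mounted at the origin on the work surface. World frame = base frame: x ahead of the robot, y to its left, z up, the work surface at z = 0. Lengths are in m, angles in rad, forces in N, time in s.
With the tool pointing down it reaches from about 0.3 to 0.875 m from the base axis. Payload 6.4 kg.
Tool frame: the origin (TCP) lies at the centre of the arm's flange, where the gripper is bolted on; the fingertips stand 173 mm ahead of it and the grasp point (between the pads) lies 155 mm ahead of it; z points along the fingers, x is the direction in which the jaws open and shut, and the axes are right-handed (so a half turn about z gives the same grasp; the last joint's range is limited). The gripper opens to 85 mm and grips with 20 to 120 N. Pads are 22 mm wide; open, the fingers measure 114 mm over their backs; the gripper's body (76 mm by 85 mm) begins 54 mm behind the grasp point. The pads swing forward as they close: fully open they stand 13 mm farther back than shut.
Start: joints at [1.048, 0.181, 1.607, -0, 1.354, -0.206], TCP at [0.179, 0.546, 0.405] pointing down, gripper open.
Joint ranges: [-2.99, 2.99], [-0.89, 2.07], [0.3, 2.58], [-1.14, 4.28], [0, 2.63], [-3.12, 3.12]. Speed limits (rad/s): [2.57, 2.57, 3.01, 3.14, 3.14, 3.14].

### API

Orientations are given as a unit quaternion [w, x, y, z].
In Python, from bench import ctrl gives the robot as it stands. The module is installed in compiled form; this text tells all that it offers.
- The arm moves only by the tool move_arm, never from a script. Its argument "moves" is a list of rows, each an object of numbers: "gripper": the opening in per cent of the stroke, from 0 (shut) to 100 (fully open); "x", "y", "z": the shift along the tool's x, y, z in cm; "roll": the turn about the tool's z in degrees. In form: [{"gripper": .., "x": .., "y": .., "z": .., "roll": ..}, ...]. A call has 1 to 5 rows; each row shifts and turns the commanded pose from where the row before left it, along the tool's axes as they then stand; what a row does not reach is not made up. A row lasts 1/8 s, in which the tool goes at most 62.5 mm and 10.7 degrees, less where a joint would pass 70% of its speed; a pose out of reach is approached as far as the arm can. A call is refused whole if a number of a shift passes 6.25 or a number of a turn 10.7, either way. A call with a gripper value outside its range is refused whole. The fingers move at their own pace and stop on an object; the grip force is fixed at half the most. Time passes only in rows, so rows that do not move let the fingers close. It gives the time, the measured TCP pose, the force and the opening at its end, in the units of the state.
- ctrl.get_obs(): the state, without advancing time (a new reading comes with each control period).
- ctrl.camera(name): name is "scene" or "top" or "wrist"; returns a dict with "img" (420x560x3 uint8, red, green, blue), "fx", "fy", "cx", "cy" (pixels), "world_from_camera" (4x4, takes a point from camera to world coordinates); the wrist camera has in their place "tool_from_camera" (4x4, takes a point from camera to tool coordinates, whose origin is the TCP and whose axes are the tool frame's). Camera axes: x right, y up, looking along -z (the intrinsics and any distortion apply to the point x, -y, -z); pixel columns grow to the right and rows downward; lengths in m; the calibration is good to about 2 mm. The wrist camera is an equidistant fisheye: a pixel r from the principal point sees the ray r / f radians off the axis. A picture is of the moment at which its call begins: read the wrist's pose just before it. There is no depth.
- ctrl.hand_in(): hands the job in, once; it reports no verdict.
The state is a dict: "time_s": time; "q": joint angles; "dq": joint speeds; "joint_efforts": joint torques, N m; "eef_pos": TCP position; "eef_rot": TCP orientation; "wrist_force": force on the tool from outside, world axes, zero at the start; "torque": the same for the moment, N m; "opening": opening from 0.0 (shut) to 1.0 (fully open).
Only numpy, scipy, OpenCV 4.12 (cv2) and the standard library are available. Lean on these libraries where they do the work, as an engineer would, in place of code of your own. Each camera call takes 0.05 s, during which the arm holds its last target. There are 200 camera calls.

### The job

Some of the three closed walnut cases on the granite hold a heavy steel setting master and the others are empty: taking them one at a time, tip one end of a case up by about a centimetre to feel its weight, lay it gently flat again and slide it home before you go on to the next. Slide full cases towards the robot until they rest flush against the near steel fence and empty ones away until they rest flush against the far fence. Never pick a case right up off the plate, touch the fences only gently, and leave everything else alone.

Things in the scene. Friction and masses are not known exactly. Their poses are not given: they have to be found in the camera images.
- plate: Pink granite surface plate, 460 (x) x 700 (y), fixed; origin at the table top below the plate's middle, the plate's flat top is 80 mm above it. The cases slide on it with friction about 0.6. A case gripped firmly near one end turns only with the gripper; if its other end is made to lean on the plate, the force felt is not its weight. Its x axis points away from the robot, square across both fences.
- fence_near_face (a point): Near fence: straight bright steel bar, 25 x 25 section, 460 long along the plate's y, bolted to the plate on the robot's side of the cases. The point is the middle of its face towards the cases, 12.5 mm above the plate. That face is 155 mm on the near side of the plate's middle (x = -0.155 in the plate's frame).
- fence_far_face (a point): Far fence: the same bar on the far side of the cases. The point is the middle of its face towards the cases (x = +0.125 in the plate's frame), 12.5 mm above the plate. The faces of the two fences are parallel and 280 mm apart.
- case_1_center (a point): Closed walnut case, 120 long (its x) x 58 wide (its y) x 70 high, smooth upright sides, flat bottom; the point is its centre, 35 mm above its underside. Left one of three. Length along the plate's x, up to 0.12 rad off. Full 0.76 to 0.9 kg, empty 0.18 to 0.23 kg, the weight at its middle either way; one or two of the three alike cases are full, any of them.
- case_2_center (a point): Closed walnut case, 120 long (its x) x 58 wide (its y) x 70 high, smooth upright sides, flat bottom; the point is its centre, 35 mm above its underside. Middle one of three. Length along the plate's x, up to 0.12 rad off. Full 0.76 to 0.9 kg, empty 0.18 to 0.23 kg, the weight at its middle either way; one or two of the three alike cases are full, any of them.
- case_3_center (a point): Closed walnut case, 120 long (its x) x 58 wide (its y) x 70 high, smooth upright sides, flat bottom; the point is its centre, 35 mm above its underside. Right one of three. Length along the plate's x, up to 0.12 rad off. Full 0.76 to 0.9 kg, empty 0.18 to 0.23 kg, the weight at its middle either way; one or two of the three alike cases are full, any of them.
- sine_bar: Bystander: nickel-plated sine bar, 230 x 30 x 48 high, lying along x on the plate at the right of the cases; origin under its middle.
- button: Bystander: squat steel toolmaker's button, 22 across x 14 high, on the plate behind the far fence; origin under its middle.
- cleaner: Bystander: clear bottle with a red cap, 56 across x 150 high, on the table at the right; origin under its middle.
- brush: Bystander: 200 mm bench brush lying on the table at the right of the plate; origin under its middle.
Mind the look-alikes: they are no part of the job. What is shaped like the part that bears case_3_center but orange is not meant. What is shaped like the part that bears case_1_center but yellow is not meant.

How it is judged:
By the outcome, as a careful person would: the job done as asked, in the order asked, and still so for the second after the job is handed in, with the robot touching nothing.
It also fails if it takes over 66 s, if anything falls off the work surface, if the arm or the gripper's body presses on something with over 40 N, if the wrist force passes 120 N, or if a joint passes its speed limit or range.

## Working session

There is one attempt and no reset: what is moved stays moved. The work goes in short steps, Python scripts to look and compute and a tool call to move; the robot and the scene stay as the last step left them, time stands still between calls to the robot, and variables do not carry over. Pictures are saved under pics/ and viewed, about 8 in all and at most 12, crops included, and the job is handed in when it is done.

Besides the shell and the picture viewer there is one more tool, called after "Request:" by a JSON object that holds its "fn" and its "kwargs", one argument or row to a line. move_arm: Moves the arm, as the interface text tells. Its arguments: {"type":"object","properties":{"moves":{"type":"array","items":{"type":"object","properties":{"gripper":{"type":"number"},"x":{"type":"number"},"y":{"type":"number"},"z":{"type":"number"},"roll":{"type":"number"}}}}},"required":["moves"]}

```bash
mkdir -p pics; python3 - <<'E'
from bench import ctrl
import cv2,numpy as np
o=ctrl.get_obs(); print(o['eef_pos'],o['eef_rot'],o['time_s'],o['opening'],o['wrist_force'])
for n in("scene","top"):
    c=ctrl.camera(n); cv2.imwrite(f"pics/{n}0.png",c['img'][:,:,::-1]); print(n,c['fx'],c['fy'],c['cx'],c['cy'],np.round(c['world_from_camera'],4).tolist(),[k for k in c])
E
```

```text
[0.17897437 0.54616051 0.40376181] [ 3.79330671e-04  8.09777955e-01  5.86735729e-01 -8.38807463e-04] 0.0 1.000225928904589 [0.98696682 0.12559718 0.16264569]
scene 418.9865485274403 418.9865485274403 282.0606689641644 205.20822082891667 [[-0.5838, -0.4652, 0.6654, 1.215], [0.8118, -0.3268, 0.4838, 0.3837], [-0.0076, 0.8226, 0.5685, 0.7071], [0.0, 0.0, 0.0, 1.0]] ['img', 'fx', 'fy', 'cx', 'cy', 'world_from_camera']
top 452.3202437393281 452.3202437393281 277.27066957218574 211.3902238347427 [[-0.002, 0.9971, -0.0762, 0.3892], [-0.9999, -0.0029, -0.0109, -0.1399], [-0.0111, 0.0762, 0.997, 1.3339], [0.0, 0.0, 0.0, 1.0]] ['img', 'fx', 'fy', 'cx', 'cy', 'world_from_camera']
```

View pics/top0.png

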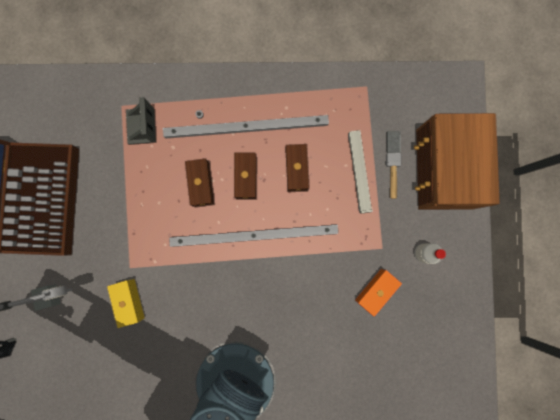

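View pics/scene0.png

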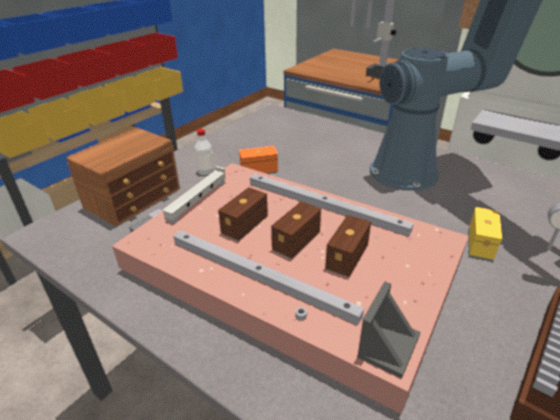

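The top view (image up = +x, left = +y) shows the three cases at about (198,182), (245,175) and (297,167). The far fence is at row ~127 and the near one at ~235. The yellow and orange look-alikes, an angle plate and the sine bar are all clear of the work.

```bash
cat > h.py <<'E'
import cv2,numpy as np
from bench import ctrl
def cast(c,px,z):
    px=np.atleast_2d(px).astype(float); T=c['world_from_camera']
    d=np.c_[(px[:,0]-c['cx'])/c['fx'],-(px[:,1]-c['cy'])/c['fy'],-np.ones(len(px))]@T[:3,:3].T
    return T[:3,3]+d*((z-T[2,3])/d[:,2])[:,None]
def masks(img):
    h=cv2.cvtColor(img,cv2.COLOR_RGB2HSV); 
    return h
E
python3 - <<'E'
from h import *
c=ctrl.camera("top"); img=c['img']; hsv=masks(img)
for p in [(198,165),(198,195),(245,160),(245,190),(245,197),(230,125),(230,235),(210,180)]: print(p,img[p[1],p[0]],hsv[p[1],p[0]])
br=((hsv[:,:,2]<110)&(hsv[:,:,1]>90)).astype(np.uint8)
st=((hsv[:,:,1]<50)&(hsv[:,:,2]>110)).astype(np.uint8)
for nm,m,z in(("case",br,.15),("steel",st,.105)):
    m[:85]=0;m[275:]=0;m[:,:122]=0;m[:,385:]=0
    cs,_=cv2.findContours(m,cv2.RETR_EXTERNAL,cv2.CHAIN_APPROX_NONE)
    for k in cs:
        if cv2.contourArea(k)<300: continue
        r=cv2.minAreaRect(k); w=cast(c,cv2.boxPoints(r),z)[:,:2]
        R=cv2.minAreaRect((cast(c,k[:,0],z)[:,:2]*1000).astype(np.float32))
        print(nm,np.round(r[0]),R, np.round(w,4).tolist())
cv2.imwrite("pics/top_crop.png",cv2.resize(img[85:275,120:390,::-1],None,fx=2.9,fy=2.9,interpolation=cv2.INTER_CUBIC))
E
```

```text
(198, 165) [85 50 31] [ 11 162  85]
(198, 195) [89 53 32] [ 11 163  89]
(245, 160) [86 50 30] [ 11 166  86]
(245, 190) [86 51 32] [ 11 160  86]
(245, 197) [76 51 27] [ 15 164  76]
(230, 125) [142 140 136] [ 20  11 142]
(230, 235) [151 149 145] [ 20  10 151]
(210, 180) [45 29 20] [ 11 142  45]
case [200. 183.] ((556.841796875, 78.09843444824219), (123.74923706054688, 63.99364471435547), 7.8224406242370605) [[0.6141, 0.1183], [0.6219, 0.0545], [0.4996, 0.0382], [0.4918, 0.1015]]
case [246. 175.] ((575.3732299804688, -43.04478073120117), (120.32350158691406, 55.7691650390625), 0.08924036473035812) [[0.6355, -0.0151], [0.6353, -0.0708], [0.5153, -0.071], [0.5154, -0.0157]]
case [297. 168.] ((595.8092041015625, -178.3059844970703), (124.14100646972656, 56.795989990234375), 2.7060387134552) [[0.6565, -0.147], [0.6592, -0.2041], [0.5352, -0.2095], [0.5324, -0.1529]]
steel [254. 235.] ((418.7552795410156, -61.71244812011719), (24.972740173339844, 456.4118957519531), 4.25824499130249) [[0.4142, 0.1672], [0.4482, -0.2884], [0.4233, -0.29], [0.3893, 0.1649]]
steel [360. 171.] ((593.303466796875, -352.4189453125), (226.31759643554688, 31.580440521240234), 7.227065086364746) [[0.7034, -0.3225], [0.7079, -0.3539], [0.4833, -0.3823], [0.4789, -0.3513]]
steel [245. 125.] ((722.0902709960938, -38.55625915527344), (26.099241256713867, 457.6983337402344), 4.025943756103516) [[0.7191, 0.1909], [0.7512, -0.2661], [0.7251, -0.2677], [0.693, 0.1886]]
steel [253. 179.] ((574.4352416992188, -56.7672119140625), (730.4752807617188, 524.2429809570312), 89.65357971191406) [[0.3144, 0.2942], [0.8388, 0.3069], [0.8343, -0.4236], [0.3135, -0.4132]]
```

View pics/top_crop.png

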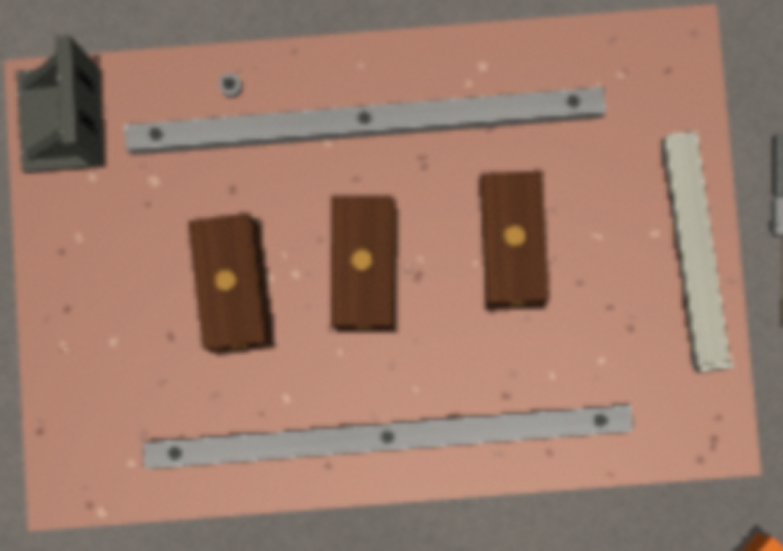

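The crop shows all three case tops clearly, each with a central brass knob. Next I refine using the top faces only and work out the first approach.

```bash
cat >> h.py <<'E'
def cases(verbose=True):
    c=ctrl.camera("top"); hsv=masks(c['img']); V=hsv[:,:,2]
    m=((V>68)&(V<112)&(hsv[:,:,1]>120)|((hsv[:,:,0]>14)&(hsv[:,:,0]<25)&(hsv[:,:,1]>130))).astype(np.uint8)
    m[:85]=0;m[275:]=0;m[:,:160]=0;m[:,345:]=0
    m=cv2.morphologyEx(m,cv2.MORPH_OPEN,np.ones((3,3)))
    out=[]
    for k in cv2.findContours(m,cv2.RETR_EXTERNAL,cv2.CHAIN_APPROX_NONE)[0]:
        if cv2.contourArea(k)<250: continue
        R=cv2.minAreaRect((cast(c,k[:,0],.15)[:,:2]*1000).astype(np.float32))
        M=cv2.moments(k); ce=cast(c,(M['m10']/M['m00'],M['m01']/M['m00']),.15)[0,:2]
        mk=np.zeros_like(m); cv2.drawContours(mk,[k],-1,1,-1)
        ys,xs=np.nonzero(mk); P=cast(c,np.c_[xs,ys],.15)[:,:2]; w,v=np.linalg.eigh(np.cov(P.T)); a=v[:,1]*np.sign(v[0,1])
        out.append((ce,np.degrees(np.arctan2(a[1],a[0])),R))
        print(np.round(ce,4),'pca yaw %.2f'%np.degrees(np.arctan2(a[1],a[0])),'rect',np.round(R[0],1),np.round(R[1],1),round(R[2],1), 'plate', np.round(plate(ce)*1000,1))
    return out
YAW=np.radians(4.15)
def plate(p):  # plate-frame u along x from near face, v along y
    n=np.array([np.cos(YAW),np.sin(YAW)]); t=np.array([-n[1],n[0]])
    d=np.asarray(p)[:2]-np.array([0.4312,-0.0606]); return np.array([d@n,d@t])
def st():
    o=ctrl.get_obs(); q=o['eef_rot']; x=np.array([1-2*(q[2]**2+q[3]**2),2*(q[1]*q[2]+q[0]*q[3])])
    print('t%.2f'%o['time_s'],np.round(o['eef_pos'],4),'toolx %.2f'%np.degrees(np.arctan2(x[1],x[0])),'F',np.round(o['wrist_force'],2),'T',np.round(o['torque'],3),'op %.3f'%o['opening']); return o
def go(x,y,z,ang):
    "shift needed in present tool axes (cm) and roll (deg, tool x world angle -> ang)"
    o=ctrl.get_obs(); q=o['eef_rot']; a=np.arctan2(2*(q[1]*q[2]+q[0]*q[3]),1-2*(q[2]**2+q[3]**2))
    d=np.array([x,y,z])-o['eef_pos']; print('dx %.2f dy %.2f dz %.2f'%tuple(100*np.array([d[0]*np.cos(a)+d[1]*np.sin(a),d[0]*np.sin(a)-d[1]*np.cos(a),-d[2]])),'roll %.1f'%(np.degrees(a)-ang))
E
python3 - <<'E'
from h import *
for ce,y,R in cases():
    r=np.radians(y); p=ce-0.046*np.array([np.cos(r),np.sin(r)]); print(p); go(p[0],p[1],.13+.155,90+y)
st()
E
```

```text
[0.5584 0.0829] pca yaw 7.18 rect [556.9  82.8] [122.8  55.4] 7.2 plate [137.3 133.9]
[ 0.5771 -0.0418] pca yaw 0.41 rect [575.4 -41.7] [120.2  53.1] 0.1 plate [146.9   8.2]
[ 0.5984 -0.179 ] pca yaw 3.04 rect [ 596.6 -179. ] [121.7  55.4] 2.4 plate [ 158.2 -130.1]
[0.5127904  0.07716735]
dx -34.18 dy 46.33 dz 11.91 roll -25.3
[ 0.53114896 -0.04214606]
dx -44.95 dy 51.79 dz 11.91 roll -18.6
[ 0.55246682 -0.18139113]
dx -57.51 dy 58.15 dz 11.91 roll -21.2
t0.20 [0.179  0.5463 0.4041] toolx 71.85 F [0.03 0.38 0.03] T [-0.001 -0.029  0.022] op 1.003
```

Request:
{"fn": "move_arm", "kwargs": {
  "moves": [
    {"gripper": 100,"x": -3.6,"y": 4.9,"roll": -8.4},
    {"gripper": 100,"x": -4.2,"y": 4.4,"roll": -8.4},
    {"gripper": 100,"x": -4.8,"y": 3.7,"roll": -8.4},
    {"gripper": 100,"x": -4.8,"y": 3.7},
    {"gripper": 100,"x": -4.8,"y": 3.7}
  ]
}}

```text
validation failed for argument at $.mo...
```

```bash
python3 - <<'E'
from h import *
st(); go(.5128,.0772,.285,97.2)
E
```

```text
t0.20 [0.179  0.5463 0.4041] toolx 71.85 F [0.03 0.38 0.03] T [-0.001 -0.029  0.022] op 1.003
dx -34.18 dy 46.33 dz 11.91 roll -25.4
```

Request:
{"fn": "move_arm", "kwargs": {
  "moves": [
    {"gripper": 100,"x": -3.6,"y": 4.9,"z": 0,"roll": -8.4},
    {"gripper": 100,"x": -4.2,"y": 4.4,"z": 0,"roll": -8.4},
    {"gripper": 100,"x": -4.8,"y": 3.7,"z": 0,"roll": -8.4},
    {"gripper": 100,"x": -4.8,"y": 3.7,"z": 0,"roll": 0},
    {"gripper": 100,"x": -4.8,"y": 3.7,"z": 0,"roll": 0}
  ]
}}

```text
time_s: 0.82
eef_pos: [0.3727, 0.3115, 0.4049]
eef_rot: [0.0, 0.662, 0.749, 0.0]
wrist_force: [-0.2, -0.0, -0.4]
opening: 1.0
```

```bash
python3 - <<'E'
from h import *
st(); go(.5128,.0772,.285,97.2)
E
```

```text
t0.82 [0.3727 0.3115 0.4049] toolx 97.07 F [-0.2  -0.03 -0.4 ] T [ 0.043 -0.027  0.011] op 1.000
dx -24.97 dy 11.03 dz 11.99 roll -0.1
```

Request:
{"fn": "move_arm", "kwargs": {
  "moves": [
    {"gripper": 100,"x": -5.6,"y": 2.5,"z": 1,"roll": 0},
    {"gripper": 100,"x": -5.6,"y": 2.5,"z": 1,"roll": 0},
    {"gripper": 100,"x": -5.6,"y": 2.5,"z": 1,"roll": 0},
    {"gripper": 100,"x": -5.6,"y": 2.5,"z": 1,"roll": 0},
    {"gripper": 100,"x": -1.5,"y": 0.5,"z": 0,"roll": 0}
  ]
}}

```text
time_s: 1.45
eef_pos: [0.5064, 0.0857, 0.3638]
eef_rot: [-0.0, 0.664, 0.748, -0.001]
wrist_force: [0.1, 0.2, -0.1]
opening: 0.998
```

Request:
{"fn": "move_arm", "kwargs": {
  "moves": [
    {"gripper": 100,"x": 0,"y": 0,"z": 0,"roll": 0}
  ]
}}

```text
time_s: 1.58
eef_pos: [0.5054, 0.0881, 0.3645]
eef_rot: [-0.0, 0.663, 0.749, -0.0]
wrist_force: [0.3, 0.3, 0.6]
opening: 1.001
```

```bash
cat >> h.py <<'E'
def wrist(name,zs=.15):
    o=ctrl.get_obs(); c=ctrl.camera("wrist"); cv2.imwrite(f"pics/{name}.png",c['img'][:,:,::-1]); return o,c
def wcast(o,c,px,z):
    from scipy.spatial.transform import Rotation as Ro
    px=np.atleast_2d(px).astype(float); u=np.c_[px[:,0]-c['cx'],px[:,1]-c['cy']]; r=np.hypot(*u.T)+1e-9; th=r/c['fx']
    d=np.c_[u[:,0]/r*np.sin(th),-u[:,1]/r*np.sin(th),-np.cos(th)]
    T=c['tool_from_camera']; q=o['eef_rot']; Rw=Ro.from_quat([q[1],q[2],q[3],q[0]]).as_matrix()
    p0=o['eef_pos']+Rw@T[:3,3]; d=d@T[:3,:3].T@Rw.T
    return p0+d*((z-p0[2])/d[:,2])[:,None]
E
python3 - <<'E'
from h import *
st(); go(.5128,.0772,.285,97.2)
o,c=wrist("w1"); print(c['fx'],c['fy'],c['cx'],c['cy'],np.round(c['tool_from_camera'],3).tolist())
E
```

```text
t1.57 [0.5054 0.0881 0.3645] toolx 96.93 F [0.26 0.3  0.61] T [0.022 0.002 0.   ] op 1.001
dx -1.17 dy 0.60 dz 7.95 roll -0.3
325.19226210127806 325.19226210127806 279.2401552152384 210.4004311074553 [[1.0, -0.001, 0.002, -0.0], [-0.0, -0.949, -0.315, -0.08], [0.002, 0.315, -0.949, 0.031], [0.0, 0.0, 0.0, 1.0]]
```

View pics/w1.png

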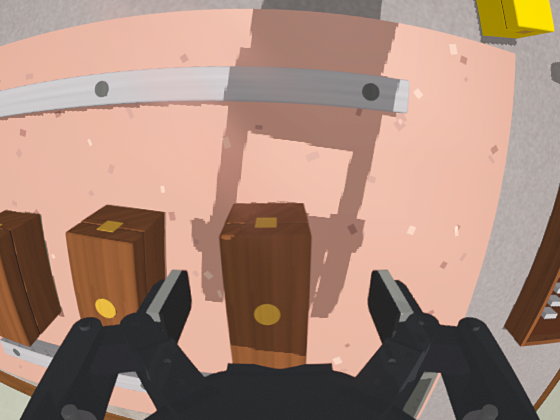

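The wrist view has image up towards the robot. It shows case 1 between the open fingers: knob at (267,315), near top edge at about (221,237) to (311,237), near fence at the top.

```bash
python3 - <<'E'
from h import *
o,c=wrist("w1b"); 
print(np.round(wcast(o,c,[(221,238),(311,238),(267,315),(232,350),(305,353)],.15),4))
print(np.round(wcast(o,c,[(0,90),(226,66),(380,68),(120,113),(230,103),(405,111)],.105),4))
hsv=masks(c['img']);print(hsv[250,225],hsv[222,230],hsv[250,300])
E
```

```text
[[0.5082 0.0525 0.15  ]
 [0.5012 0.1079 0.15  ]
 [0.5628 0.0872 0.15  ]
 [0.6005 0.0644 0.15  ]
 [0.5962 0.1195 0.15  ]]
[[ 0.4169 -0.1796  0.105 ]
 [ 0.4005  0.0385  0.105 ]
 [ 0.3863  0.1458  0.105 ]
 [ 0.4387 -0.0404  0.105 ]
 [ 0.4265  0.0443  0.105 ]
 [ 0.4137  0.1695  0.105 ]]
[ 11 155  97] [ 11 152 111] [ 10 150 102]
```

```bash
python3 - <<'E'
from h import *
go(.516,.080,.287,97.2)
E
```

```text
dx -1.11 dy 0.99 dz 7.78 roll -0.1
```

Request:
{"fn": "move_arm", "kwargs": {
  "moves": [
    {"gripper": 100,"x": -1.1,"y": 1.0,"z": 3.0,"roll": 0},
    {"gripper": 90,"x": 0,"y": 0,"z": 3.0,"roll": 0},
    {"gripper": 78,"x": 0,"y": 0,"z": 1.8,"roll": 0},
    {"gripper": 72,"x": 0,"y": 0,"z": 0,"roll": 0},
    {"gripper": 70,"x": 0,"y": 0,"z": 0,"roll": 0}
  ]
}}

```text
time_s: 2.3
eef_pos: [0.5169, 0.0796, 0.2878]
eef_rot: [0.001, 0.662, 0.75, 0.001]
wrist_force: [0.5, -0.0, 0.2]
opening: 0.703
```

```bash
python3 - <<'E'
from h import *
st()
E
```

```text
t2.30 [0.5169 0.0796 0.2878] toolx 97.10 F [ 0.53 -0.01  0.23] T [-0.051 -0.024  0.05 ] op 0.703
```

Request:
{"fn": "move_arm", "kwargs": {
  "moves": [
    {"gripper": 69,"x": 0,"y": 0,"z": 0,"roll": 0},
    {"gripper": 68,"x": 0,"y": 0,"z": 0,"roll": 0}
  ]
}}

```text
time_s: 2.55
eef_pos: [0.5169, 0.0797, 0.288]
eef_rot: [0.0, 0.662, 0.749, 0.001]
wrist_force: [-1.6, 5.3, 3.2]
opening: 0.679
```

```bash
python3 - <<'E'
from h import *
st()
E
```

```text
t2.55 [0.5169 0.0797 0.288 ] toolx 97.05 F [-1.58  5.32  3.24] T [0.825 0.194 0.073] op 0.679
```

Request:
{"fn": "move_arm", "kwargs": {
  "moves": [
    {"gripper": 67,"x": 0,"y": 0,"z": 0,"roll": 0},
    {"gripper": 67,"x": 0,"y": 0,"z": 0,"roll": 0}
  ]
}}

```text
time_s: 2.8
eef_pos: [0.5169, 0.0797, 0.2881]
eef_rot: [0.0, 0.662, 0.749, 0.001]
wrist_force: [-1.5, 4.8, 6.0]
opening: 0.677
```

```bash
python3 - <<'E'
from h import *
st()
E
```

```text
t2.80 [0.5169 0.0797 0.2881] toolx 97.07 F [-1.49  4.75  5.96] T [0.858 0.32  0.181] op 0.677
```

Request:
{"fn": "move_arm", "kwargs": {
  "moves": [
    {"gripper": 67,"x": 0,"y": 0,"z": -0.1,"roll": 0},
    {"gripper": 67,"x": 0,"y": 0,"z": -0.1,"roll": 0}
  ]
}}

```text
time_s: 3.05
eef_pos: [0.5165, 0.0789, 0.2885]
eef_rot: [0.0, 0.662, 0.749, -0.0]
wrist_force: [0.7, 0.5, -5.9]
opening: 0.678
```

```bash
python3 - <<'E'
from h import *
st()
E
```

```text
t3.05 [0.5165 0.0789 0.2885] toolx 97.04 F [ 0.68  0.5  -5.87] T [ 0.129 -0.054  0.001] op 0.678
```

Request:
{"fn": "move_arm", "kwargs": {
  "moves": [
    {"gripper": 67,"x": 0,"y": 0,"z": -0.1,"roll": 0},
    {"gripper": 67,"x": 0,"y": 0,"z": -0.1,"roll": 0}
  ]
}}

```text
time_s: 3.3
eef_pos: [0.516, 0.0788, 0.2899]
eef_rot: [-0.001, 0.662, 0.749, -0.001]
wrist_force: [-0.4, 0.3, -7.4]
opening: 0.676
```

```bash
python3 - <<'E'
from h import *
st(); st()
wrist("w2")
c=ctrl.camera("scene"); cv2.imwrite("pics/s2.png",cv2.resize(c['img'][170:330,180:440,::-1],None,fx=3,fy=3))
E
```

```text
t3.30 [0.516  0.0788 0.2899] toolx 97.03 F [-0.36  0.28 -7.44] T [-0.012  0.243  0.018] op 0.676
t3.30 [0.516  0.0788 0.2899] toolx 97.03 F [-0.36  0.28 -7.44] T [-0.012  0.243  0.018] op 0.676
```

View pics/s2.png

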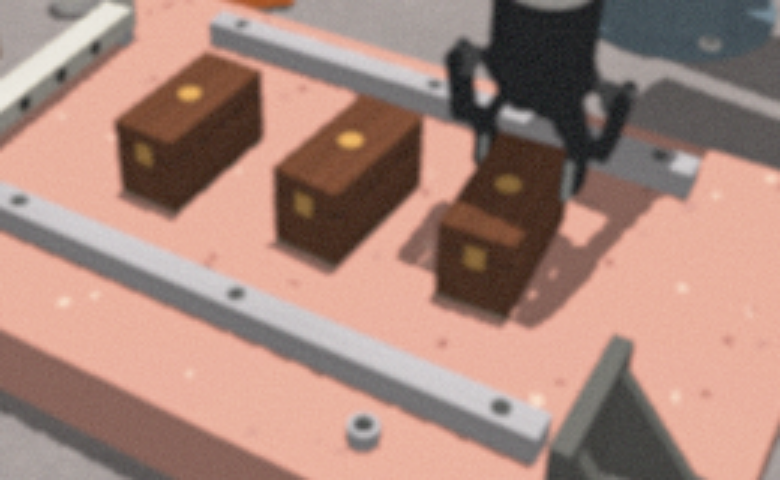

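The scene view shows case 1 held near its robot-side end, with the far end practically on the plate. The 7.4 N lift means it is full. I'll ease the grip so that it pivots and doesn't lift level.

Request:
{"fn": "move_arm", "kwargs": {
  "moves": [
    {"gripper": 67.4,"x": 0,"y": 0,"z": 0,"roll": 0}
  ]
}}

```text
time_s: 3.52
eef_pos: [0.5164, 0.079, 0.2903]
eef_rot: [-0.0, 0.662, 0.749, -0.0]
wrist_force: [-0.3, 1.0, -6.7]
opening: 0.674
```

Request:
{"fn": "move_arm", "kwargs": {
  "moves": [
    {"gripper": 67.7,"x": 0,"y": 0,"z": 0,"roll": 0}
  ]
}}

```text
time_s: 3.65
eef_pos: [0.5165, 0.0791, 0.2907]
eef_rot: [-0.0, 0.662, 0.749, -0.0]
wrist_force: [-2.0, -0.2, -4.5]
opening: 0.676
```

```bash
python3 - <<'E'
from h import *
st()
E
```

```text
t3.65 [0.5165 0.0791 0.2907] toolx 97.05 F [-2.01 -0.15 -4.49] T [0.033 0.35  0.019] op 0.676
```

Request:
{"fn": "move_arm", "kwargs": {
  "moves": [
    {"gripper": 67.7,"x": 0,"y": 0.04,"z": -0.1,"roll": 0},
    {"gripper": 67.7,"x": 0,"y": 0.04,"z": -0.1,"roll": 0}
  ]
}}

```text
time_s: 3.9
eef_pos: [0.5176, 0.0792, 0.293]
eef_rot: [0.0, 0.662, 0.749, 0.0]
wrist_force: [0.4, 1.5, -7.9]
opening: 0.677
```

```bash
python3 - <<'E'
from h import *
st()
E
```

```text
t3.90 [0.5176 0.0792 0.293 ] toolx 97.05 F [ 0.39  1.53 -7.9 ] T [0.131 0.095 0.059] op 0.677
```

Request:
{"fn": "move_arm", "kwargs": {
  "moves": [
    {"gripper": 67.7,"x": 0,"y": 0.04,"z": -0.1,"roll": 0},
    {"gripper": 67.7,"x": 0,"y": 0.04,"z": -0.1,"roll": 0}
  ]
}}

```text
time_s: 4.15
eef_pos: [0.5184, 0.0792, 0.2949]
eef_rot: [0.0, 0.662, 0.749, 0.0]
wrist_force: [1.1, 0.7, -6.8]
opening: 0.679
```

```bash
python3 - <<'E'
from h import *
st()
c=ctrl.camera("scene"); cv2.imwrite("pics/s3.png",cv2.resize(c['img'][170:330,180:440,::-1],None,fx=3,fy=3))
E
```

```text
t4.15 [0.5184 0.0792 0.2949] toolx 97.05 F [ 1.12  0.73 -6.8 ] T [-0.002  0.01  -0.01 ] op 0.679
```

View pics/s3.png

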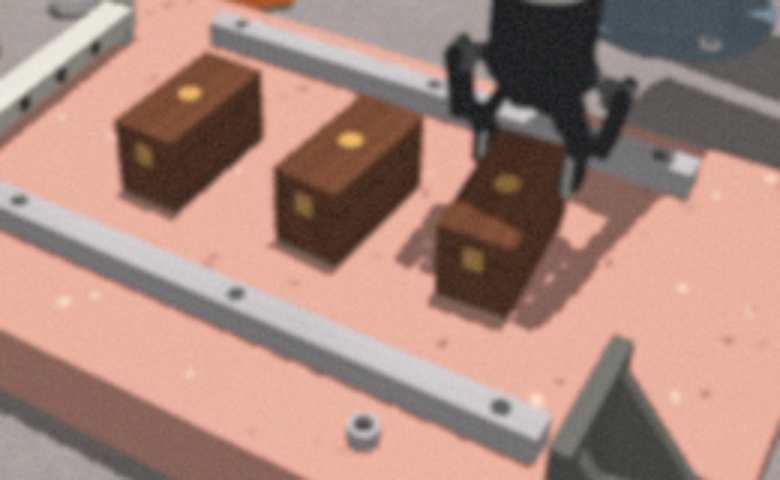

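The scene crop shows case 1's far bottom corner unmoved, at (500,318). I'll measure the tilt with the wrist camera.

```bash
cat >> h.py <<'E'
def knob(img,box):
    h=cv2.cvtColor(img,cv2.COLOR_RGB2HSV); x0,y0,x1,y1=box; m=((h[:,:,0]>16)&(h[:,:,0]<30)&(h[:,:,1]>120)&(h[:,:,2]>110))[y0:y1,x0:x1].astype(np.uint8)
    n,l,s,ce=cv2.connectedComponentsWithStats(m); return [(tuple(np.round(ce[i]+[x0,y0],2)),int(s[i,4])) for i in range(1,n) if s[i,4]>15]
E
python3 - <<'E'
from h import *
wrist("w3")
for n in("w1","w2","w3"): print(n,knob(cv2.imread(f"pics/{n}.png")[:,:,::-1],(180,150,380,400)))
E
python3 -c "
import cv2,numpy as np
cv2.imwrite('pics/w23.png',np.hstack([cv2.imread(f'pics/{n}.png')[120:400,150:410] for n in('w2','w3')]))"
```

```text
w1 [((np.float64(265.72), np.float64(222.07)), 184), ((np.float64(266.74), np.float64(314.09)), 447)]
w2 [((np.float64(279.17), np.float64(259.71)), 637)]
w3 [((np.float64(279.33), np.float64(258.98)), 690)]
```

View pics/w23.png

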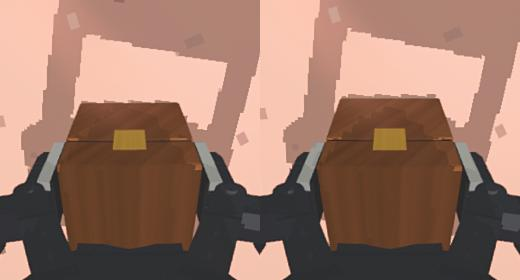

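The wrist pair shows the case's bottom edge swinging from row 102 to row 98 while its top edge stays put. The case is pivoting in the pads, so I continue to about 1 cm.

Request:
{"fn": "move_arm", "kwargs": {
  "moves": [
    {"gripper": 67.7,"x": 0,"y": 0.04,"z": -0.1,"roll": 0},
    {"gripper": 67.7,"x": 0,"y": 0.04,"z": -0.1,"roll": 0},
    {"gripper": 67.7,"x": 0,"y": 0.04,"z": -0.1,"roll": 0},
    {"gripper": 67.7,"x": 0,"y": 0.04,"z": -0.1,"roll": 0},
    {"gripper": 67.7,"x": 0,"y": 0,"z": 0,"roll": 0}
  ]
}}

```text
time_s: 4.88
eef_pos: [0.5198, 0.0794, 0.2988]
eef_rot: [0.0, 0.662, 0.749, 0.0]
wrist_force: [0.3, -0.8, -4.9]
opening: 0.676
```

```bash
cat >> h.py <<'E'
def face(img,cols=range(240,320,5)):
    "rows where the near face starts (bottom edge) seen by wrist: first brown from top"
    h=cv2.cvtColor(img,cv2.COLOR_RGB2HSV); m=(h[:,:,1]>135)&(h[:,:,2]<130)&(h[:,:,0]<16)
    r=[]
    for c in cols:
        v=np.convolve(m[120:,c].astype(int),np.ones(8),'valid'); r.append(120+int(np.argmax(v>=8)))
    return np.median(r)
E
python3 - <<'E'
from h import *
st(); wrist("w4")
for n in("w2","w3","w4"): i=cv2.imread(f"pics/{n}.png")[:,:,::-1]; print(face(i),knob(i,(180,150,380,400)))
E
```

```text
t4.88 [0.5198 0.0794 0.2988] toolx 97.05 F [ 0.28 -0.8  -4.89] T [-0.003  0.003 -0.031] op 0.676
224.0 [((np.float64(279.17), np.float64(259.71)), 637)]
222.0 [((np.float64(279.33), np.float64(258.98)), 690)]
223.5 [((np.float64(279.35), np.float64(258.81)), 716)]
```

```bash
cat >> h.py <<'E'
def edge(img,r0=190,r1=250,cols=(245,310)):
    g=cv2.GaussianBlur(img[:,:,0],(5,5),0).astype(float)[r0:r1,cols[0]:cols[1]].mean(1); d=np.diff(g); i=int(np.argmin(d))
    a,b,c=d[i-1:i+2]; return r0+i+.5+(a-c)/(2*(a-2*b+c))
E
python3 - <<'E'
from h import *
for n in("w2","w3","w4"): i=cv2.imread(f"pics/{n}.png")[:,:,::-1]; print(edge(i))
E
```

```text
222.10625620655412
216.97979797979798
210.27598566308242
```

The bottom edge has moved 222.1 → 217.0 → 210.3, so the near end is up about 1 cm. The lift is 4.9 N with the far end on the plate, which confirms full. Now I lay it down gently.

Request:
{"fn": "move_arm", "kwargs": {
  "moves": [
    {"gripper": 67.7,"x": 0,"y": -0.08,"z": 0.2,"roll": 0},
    {"gripper": 67.7,"x": 0,"y": -0.08,"z": 0.2,"roll": 0},
    {"gripper": 67.7,"x": 0,"y": -0.08,"z": 0.2,"roll": 0},
    {"gripper": 67.7,"x": 0,"y": -0.06,"z": 0.15,"roll": 0},
    {"gripper": 67.7,"x": 0,"y": -0.04,"z": 0.1,"roll": 0}
  ]
}}

```text
time_s: 5.55
eef_pos: [0.5163, 0.079, 0.2901]
eef_rot: [-0.0, 0.662, 0.749, -0.0]
wrist_force: [-4.3, -0.1, -0.1]
opening: 0.678
```

```bash
python3 - <<'E'
from h import *
st(); o,c=wrist("w5"); print(edge(c['img']),edge(c['img'],r0=210,r1=240))
E
```

```text
t5.55 [0.5163 0.079  0.2901] toolx 97.05 F [-4.33 -0.09 -0.14] T [-0.056  0.485  0.003] op 0.678
220.5132827324478 220.5132827324478
```

Request:
{"fn": "move_arm", "kwargs": {
  "moves": [
    {"gripper": 67.7,"x": 0,"y": -0.04,"z": 0.1,"roll": 0},
    {"gripper": 67.7,"x": 0,"y": 0,"z": 0.05,"roll": 0}
  ]
}}

```text
time_s: 5.85
eef_pos: [0.516, 0.079, 0.2887]
eef_rot: [-0.0, 0.662, 0.749, -0.0]
wrist_force: [-6.4, -0.7, 4.2]
opening: 0.68
```

```bash
python3 - <<'E'
from h import *
st(); o,c=wrist("w6"); print(edge(c['img']))
E
```

```text
t5.85 [0.516  0.079  0.2887] toolx 97.05 F [-6.38 -0.73  4.19] T [-0.086  0.734 -0.011] op 0.680
221.66495726495725
```

Case 1 lies flat again (edge back at row 221.7). I grip firmer, turn it square and slide it towards the near fence.

Request:
{"fn": "move_arm", "kwargs": {
  "moves": [
    {"gripper": 66,"x": 0,"y": 0,"z": -0.05,"roll": 1.4},
    {"gripper": 66,"x": 0,"y": 0,"z": 0,"roll": 1.5},
    {"gripper": 66,"x": 0,"y": -1.0,"z": 0,"roll": 0},
    {"gripper": 66,"x": 0,"y": -1.5,"z": 0,"roll": 0},
    {"gripper": 66,"x": 0,"y": -1.5,"z": 0,"roll": 0}
  ]
}}

```text
time_s: 6.52
eef_pos: [0.4749, 0.0759, 0.2891]
eef_rot: [0.0, 0.681, 0.732, -0.0]
wrist_force: [1.0, 1.0, -5.7]
opening: 0.671
```

```bash
python3 - <<'E'
from h import *
st(); o,c=wrist("w7"); 
g=c['img']; cv2.imwrite("pics/w7c.png",cv2.resize(g[60:420,60:500,::-1],None,fx=1.7,fy=1.6))
E
```

```text
t6.53 [0.4749 0.0759 0.2891] toolx 94.15 F [ 1.04  1.04 -5.73] T [ 0.043 -0.127 -0.051] op 0.671
```

View pics/w7c.png

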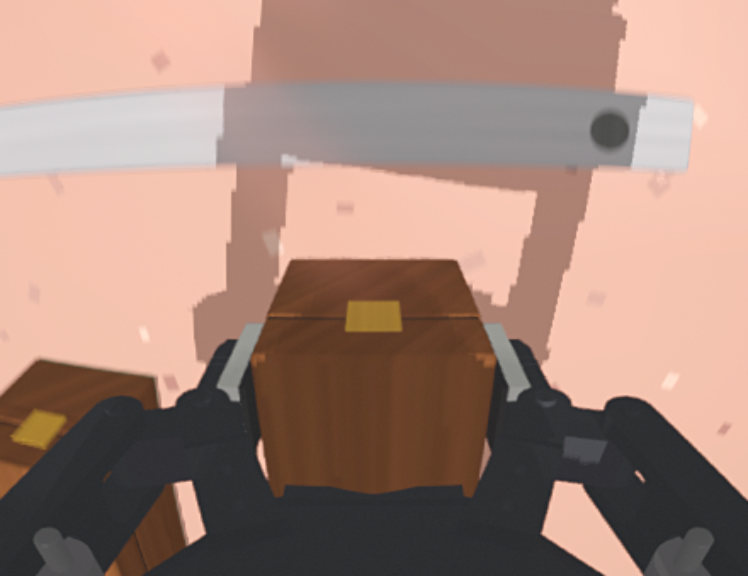

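The wrist view shows case 1 square to the fence, with a free gap from its bottom edge (crop row 260) to the fence's inner edge (crop row ~163).

```bash
python3 - <<'E'
from h import *
o,c=wrist("w7"); i=c['img']
b=edge(i); f=[]
g=cv2.GaussianBlur(i,(3,3),0).astype(int)
for x in range(245,315,10):
    s=g[100:200,x,0]-g[100:200,x,2]; r=100+int(np.argmax((s[:-1]<25)&(s[1:]>=25)&(np.arange(99)>30))); f.append((x,r))
print(b,f)
F=wcast(o,c,f,.105); B=wcast(o,c,[(245,b),(305,b)],.08); print([np.round(plate(p)*1000,1).tolist() for p in F],[np.round(plate(p)*1000,1).tolist() for p in B])
E
```

```text
221.5788990825688 [(245, 168), (255, 168), (265, 168), (275, 167), (285, 167), (295, 168), (305, 168)]
[[0.9, 116.1], [0.9, 120.9], [1.0, 125.7], [0.5, 130.5], [0.5, 135.3], [0.9, 140.1], [0.9, 144.9]] [[37.6, 112.4], [37.5, 147.6]]
```

Request:
{"fn": "move_arm", "kwargs": {
  "moves": [
    {"gripper": 66,"x": 0,"y": -1.2,"z": 0.04,"roll": 0},
    {"gripper": 66,"x": 0,"y": -1.2,"z": 0,"roll": 0},
    {"gripper": 66,"x": 0,"y": -0.7,"z": 0,"roll": 0},
    {"gripper": 66,"x": 0,"y": -0.2,"z": 0,"roll": 0}
  ]
}}

```text
time_s: 7.12
eef_pos: [0.4429, 0.0737, 0.289]
eef_rot: [0.0, 0.681, 0.732, 0.0]
wrist_force: [1.3, 0.4, -4.4]
opening: 0.676
```

```bash
cat >> h.py <<'E'
def fn():
    o=ctrl.get_obs(); F=o['wrist_force']; print('u_tcp %.1f'%(plate(o['eef_pos'])[0]*1000),'F along plate x %.2f y %.2f'%(F[0]*np.cos(YAW)+F[1]*np.sin(YAW),-F[0]*np.sin(YAW)+F[1]*np.cos(YAW)),end=' '); return st()
E
python3 -c "
from h import *
fn()"
```

```text
u_tcp 21.4 F along plate x 1.37 y 0.29 t7.12 [0.4429 0.0737 0.289 ] toolx 94.15 F [ 1.35  0.39 -4.42] T [ 0.082 -0.194  0.059] op 0.676
```

Request:
{"fn": "move_arm", "kwargs": {
  "moves": [
    {"gripper": 66,"x": 0,"y": -0.1,"z": 0,"roll": 0},
    {"gripper": 66,"x": 0,"y": -0.1,"z": 0,"roll": 0}
  ]
}}

```text
time_s: 7.38
eef_pos: [0.4415, 0.0735, 0.2889]
eef_rot: [0.0, 0.681, 0.732, 0.0]
wrist_force: [2.5, 0.3, -5.3]
opening: 0.675
```

```bash
python3 - <<'E'
from h import *
fn(); o,c=wrist("w8"); i=c['img']; b=edge(i); print(b)
E
```

```text
u_tcp 19.9 F along plate x 2.54 y 0.09 t7.38 [0.4415 0.0735 0.2889] toolx 94.14 F [ 2.53  0.28 -5.28] T [ 0.093 -0.352 -0.046] op 0.675
229.53297129557797
```

Request:
{"fn": "move_arm", "kwargs": {
  "moves": [
    {"gripper": 66,"x": 0,"y": -0.1,"z": 0,"roll": 0}
  ]
}}

```text
time_s: 7.55
eef_pos: [0.4405, 0.0734, 0.2889]
eef_rot: [0.0, 0.681, 0.732, 0.0]
wrist_force: [3.2, -1.0, -4.4]
opening: 0.67
```

Request:
{"fn": "move_arm", "kwargs": {
  "moves": [
    {"gripper": 66,"x": 0,"y": -0.1,"z": 0,"roll": 0}
  ]
}}

```text
time_s: 7.68
eef_pos: [0.4394, 0.0734, 0.2889]
eef_rot: [0.0, 0.681, 0.732, 0.0]
wrist_force: [1.8, -0.3, -3.2]
opening: 0.671
```

```bash
python3 -c "
from h import *
fn()"
```

```text
u_tcp 17.9 F along plate x 1.76 y -0.45 t7.67 [0.4394 0.0734 0.2889] toolx 94.15 F [ 1.78 -0.32 -3.2 ] T [ 0.031 -0.373 -0.016] op 0.671
```

Request:
{"fn": "move_arm", "kwargs": {
  "moves": [
    {"gripper": 66,"x": 0,"y": -0.07,"z": 0,"roll": 0}
  ]
}}

```text
time_s: 7.8
eef_pos: [0.4386, 0.0733, 0.2889]
eef_rot: [0.0, 0.681, 0.732, 0.0]
wrist_force: [3.6, 0.1, -3.5]
opening: 0.671
```

```bash
python3 -c "
from h import *
fn()"
```

```text
u_tcp 17.1 F along plate x 3.63 y -0.15 t7.80 [0.4386 0.0733 0.2889] toolx 94.15 F [ 3.64  0.11 -3.51] T [ 0.055 -0.524  0.005] op 0.671
```

Request:
{"fn": "move_arm", "kwargs": {
  "moves": [
    {"gripper": 66,"x": 0,"y": -0.06,"z": 0,"roll": 0}
  ]
}}

```text
time_s: 7.92
eef_pos: [0.4381, 0.0733, 0.2889]
eef_rot: [0.0, 0.681, 0.732, 0.0]
wrist_force: [5.2, 0.7, -6.4]
opening: 0.666
```

Request:
{"fn": "move_arm", "kwargs": {
  "moves": [
    {"gripper": 66,"x": 0,"y": -0.06,"z": 0,"roll": 0}
  ]
}}

```text
time_s: 8.05
eef_pos: [0.4378, 0.0733, 0.2889]
eef_rot: [0.001, 0.681, 0.732, 0.001]
wrist_force: [7.7, 1.2, -8.3]
opening: 0.673
```

```bash
python3 -c "
from h import *
fn()"
```

```text
u_tcp 16.3 F along plate x 7.78 y 0.60 t8.05 [0.4378 0.0733 0.2889] toolx 94.15 F [ 7.71  1.16 -8.35] T [ 0.226 -1.154  0.234] op 0.673
```

The motion has stalled against the fence at about 6 N. I ease down and release.

Request:
{"fn": "move_arm", "kwargs": {
  "moves": [
    {"gripper": 67,"x": 0,"y": 0,"z": 0.05,"roll": 0},
    {"gripper": 68,"x": 0,"y": 0,"z": 0,"roll": 0},
    {"gripper": 71,"x": 0,"y": 0,"z": 0,"roll": 0},
    {"gripper": 78,"x": 0,"y": 0,"z": 0,"roll": 0},
    {"gripper": 85,"x": 0,"y": 0,"z": 0,"roll": 0}
  ]
}}

```text
time_s: 8.68
eef_pos: [0.4372, 0.0732, 0.2883]
eef_rot: [-0.0, 0.681, 0.732, -0.0]
wrist_force: [0.3, 0.6, -0.2]
opening: 0.849
```

Request:
{"fn": "move_arm", "kwargs": {
  "moves": [
    {"gripper": 100,"x": 0,"y": 0,"z": -3,"roll": 0},
    {"gripper": 100,"x": 0,"y": 0,"z": -4,"roll": 0},
    {"gripper": 100,"x": -2,"y": 0,"z": -1,"roll": 0},
    {"gripper": 100,"x": 0,"y": 0,"z": 0,"roll": 0}
  ]
}}

```text
time_s: 9.18
eef_pos: [0.4391, 0.0527, 0.3693]
eef_rot: [0.001, 0.682, 0.732, 0.001]
wrist_force: [0.1, 0.8, -0.2]
opening: 1.0
```

```bash
python3 - <<'E'
from h import *
fn(); o,c=wrist("w9"); cases()
cv2.imwrite("pics/w9c.png",cv2.resize(c['img'][50:350,130:480,::-1],None,fx=2,fy=2))
E
```

```text
u_tcp 16.1 F along plate x 0.20 y 0.82 t9.18 [0.4391 0.0527 0.3693] toolx 94.06 F [ 0.14  0.83 -0.22] T [0.031 0.05  0.038] op 1.000
[ 0.577  -0.0418] pca yaw 0.35 rect [575.4 -41.7] [120.2  53.1] 0.1 plate [146.8   8.2]
[ 0.5983 -0.1789] pca yaw 2.68 rect [ 596.5 -179.1] [121.6  54.8] 2.8 plate [ 158.1 -130.1]
```

View pics/w9c.png

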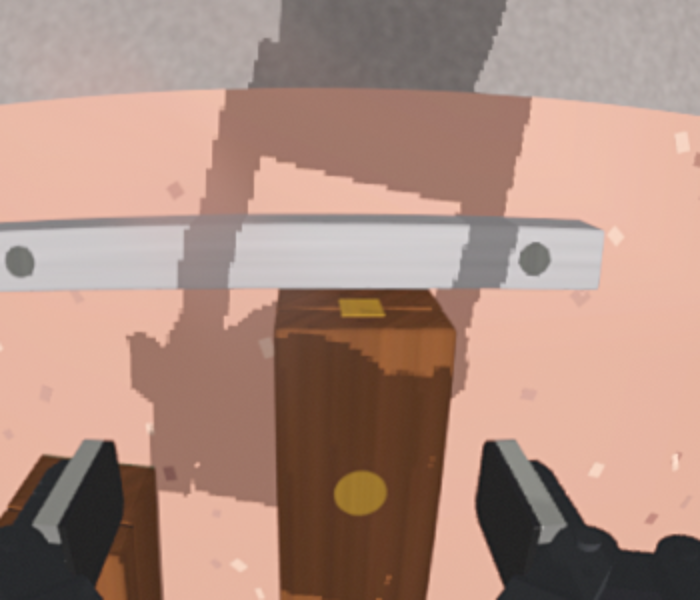

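The view shows case 1 touching the near fence. Its face starts right at the fence's inner edge (crop row ~290) and is parallel to it. I check that numerically while planning case 2.

```bash
python3 - <<'E'
from h import *
import types
i=cv2.imread("pics/w9.png")[:,:,::-1]; o=ctrl.get_obs(); c=ctrl.camera("wrist")
px=[(130+276/2,50+328/2),(130+453/2,50+330/2)]
P=wcast(o,c,px,.15); print(np.round(P,4),[np.round(plate(p)*1000,1).tolist() for p in P])
px=[(130+20/2,50+290/2),(130+150/2,50+290/2),(130+595/2,50+288/2)]
P=wcast(o,c,px,.105); print(np.round(P,4),[np.round(plate(p)*1000,1).tolist() for p in P])
r=np.radians(.6); ce=np.array([.579,-.0405]); p=ce-.048*np.array([np.cos(r),np.sin(r)]); go(p[0],p[1],.365,90.5)
E
```

```text
[[0.4229 0.0449 0.15  ]
 [0.4196 0.0996 0.15  ]] [[-0.7, 105.8], [-0.0, 160.6]]
[[ 0.4301 -0.058   0.105 ]
 [ 0.4268 -0.0042  0.105 ]
 [ 0.4127  0.1691  0.105 ]] [[-0.9, 2.7], [-0.3, 56.6], [-1.9, 230.4]]
dx -10.11 dy 8.56 dz 0.24 roll 3.6
```

```bash
python3 - <<'E'
from h import *
go(.578,.0837,.283,94.15)
E
```

```text
dx 1.99 dy 14.15 dz 8.44 roll -0.0
```

Request:
{"fn": "move_arm", "kwargs": {
  "moves": [
    {"gripper": 0,"x": 0.7,"y": 4.7,"z": 0,"roll": 0},
    {"gripper": 0,"x": 0.7,"y": 4.7,"z": 0,"roll": 0},
    {"gripper": 0,"x": 0.6,"y": 4.7,"z": 0,"roll": 0},
    {"gripper": 0,"x": 0,"y": 0,"z": 4,"roll": 0},
    {"gripper": 0,"x": 0,"y": 0,"z": 4.4,"roll": 0}
  ]
}}

```text
time_s: 9.95
eef_pos: [0.5781, 0.0843, 0.2824]
eef_rot: [-0.0, 0.681, 0.733, -0.0]
wrist_force: [-0.1, -0.2, -0.4]
opening: 0.002
```

Request:
{"fn": "move_arm", "kwargs": {
  "moves": [
    {"gripper": 0,"x": 0,"y": 0,"z": 0,"roll": 0},
    {"gripper": 0,"x": 0,"y": -0.7,"z": 0,"roll": 0},
    {"gripper": 0,"x": 0,"y": -0.4,"z": 0,"roll": 0}
  ]
}}

```text
time_s: 10.32
eef_pos: [0.5672, 0.0828, 0.2864]
eef_rot: [0.001, 0.681, 0.732, 0.001]
wrist_force: [-0.2, 0.4, -0.3]
opening: -0.004
```

```bash
python3 -c "
from h import *
fn(); o,c=wrist('w10')"
```

```text
u_tcp 146.0 F along plate x -0.15 y 0.42 t10.32 [0.5672 0.0828 0.2864] toolx 94.16 F [-0.18  0.41 -0.32] T [-0.015 -0.018  0.026] op -0.004
```

Request:
{"fn": "move_arm", "kwargs": {
  "moves": [
    {"gripper": 0,"x": 0,"y": -0.3,"z": 0,"roll": 0},
    {"gripper": 0,"x": 0,"y": -0.2,"z": 0,"roll": 0}
  ]
}}

```text
time_s: 10.62
eef_pos: [0.5619, 0.0823, 0.285]
eef_rot: [0.0, 0.681, 0.732, 0.0]
wrist_force: [0.2, -0.5, 0.2]
opening: -0.001
```

Request:
{"fn": "move_arm", "kwargs": {
  "moves": [
    {"gripper": 0,"x": 0,"y": -0.25,"z": 0,"roll": 0},
    {"gripper": 0,"x": 0,"y": -0.2,"z": 0,"roll": 0}
  ]
}}

```text
time_s: 10.88
eef_pos: [0.5573, 0.0819, 0.2843]
eef_rot: [-0.0, 0.681, 0.732, -0.0]
wrist_force: [-0.1, -1.2, -0.2]
opening: 0.007
```

Request:
{"fn": "move_arm", "kwargs": {
  "moves": [
    {"gripper": 0,"x": 0,"y": -0.1,"z": 0,"roll": 0},
    {"gripper": 0,"x": 0,"y": -0.1,"z": 0,"roll": 0}
  ]
}}

```text
time_s: 11.12
eef_pos: [0.5555, 0.0818, 0.2842]
eef_rot: [-0.0, 0.681, 0.732, -0.0]
wrist_force: [0.8, 0.6, -0.5]
opening: -0.002
```

Request:
{"fn": "move_arm", "kwargs": {
  "moves": [
    {"gripper": 0,"x": 0,"y": -0.1,"z": 0,"roll": 0}
  ]
}}

```text
time_s: 11.25
eef_pos: [0.5545, 0.0817, 0.2842]
eef_rot: [-0.0, 0.681, 0.732, -0.0]
wrist_force: [0.2, -0.8, 0.6]
opening: -0.003
```

Request:
{"fn": "move_arm", "kwargs": {
  "moves": [
    {"gripper": 0,"x": 0,"y": -0.1,"z": 0,"roll": 0}
  ]
}}

```text
time_s: 11.38
eef_pos: [0.5538, 0.0817, 0.2844]
eef_rot: [0.0, 0.681, 0.732, 0.0]
wrist_force: [3.5, 0.2, -1.8]
opening: 0.004
```

Request:
{"fn": "move_arm", "kwargs": {
  "moves": [
    {"gripper": 0,"x": 0,"y": -0.05,"z": 0,"roll": 0}
  ]
}}

```text
time_s: 11.5
eef_pos: [0.5532, 0.0816, 0.2846]
eef_rot: [0.0, 0.681, 0.732, 0.0]
wrist_force: [0.5, 0.7, 1.9]
opening: -0.002
```

Request:
{"fn": "move_arm", "kwargs": {
  "moves": [
    {"gripper": 0,"x": 0,"y": -0.05,"z": 0,"roll": 0}
  ]
}}

```text
time_s: 11.62
eef_pos: [0.5529, 0.0816, 0.2847]
eef_rot: [0.001, 0.681, 0.732, 0.001]
wrist_force: [3.9, -0.1, -0.2]
opening: -0.001
```

Request:
{"fn": "move_arm", "kwargs": {
  "moves": [
    {"gripper": 0,"x": 0,"y": -0.05,"z": 0,"roll": 0}
  ]
}}

```text
time_s: 11.75
eef_pos: [0.5527, 0.0816, 0.2847]
eef_rot: [0.001, 0.681, 0.732, 0.001]
wrist_force: [6.2, 0.5, -1.7]
opening: -0.002
```

Request:
{"fn": "move_arm", "kwargs": {
  "moves": [
    {"gripper": 0,"x": 0,"y": -0.05,"z": 0,"roll": 0}
  ]
}}

```text
time_s: 11.88
eef_pos: [0.5525, 0.0815, 0.2849]
eef_rot: [0.001, 0.681, 0.732, 0.001]
wrist_force: [7.3, 1.9, -1.0]
opening: 0.001
```

Request:
{"fn": "move_arm", "kwargs": {
  "moves": [
    {"gripper": 0,"x": 0,"y": -0.05,"z": 0,"roll": 0}
  ]
}}

```text
time_s: 12.0
eef_pos: [0.5523, 0.0815, 0.2851]
eef_rot: [0.002, 0.681, 0.732, 0.002]
wrist_force: [9.4, 1.3, -1.4]
opening: 0.005
```

Case 1 is seated and the push has stalled, so I back off and go to case 2.

Request:
{"fn": "move_arm", "kwargs": {
  "moves": [
    {"gripper": 0,"x": 0,"y": 1.0,"z": 0,"roll": 0},
    {"gripper": 0,"x": 0,"y": 0.5,"z": -4,"roll": 0},
    {"gripper": 50,"x": 0,"y": 0,"z": -4.5,"roll": 1.2},
    {"gripper": 100,"x": -5,"y": 0,"z": 0,"roll": 1.2},
    {"gripper": 100,"x": -5,"y": 0,"z": 0,"roll": 1.2}
  ]
}}

```text
time_s: 12.62
eef_pos: [0.5702, -0.0179, 0.3698]
eef_rot: [0.0, 0.703, 0.711, -0.0]
wrist_force: [0.3, -0.5, -0.4]
opening: 0.633
```

```bash
python3 - <<'E'
from h import *
st(); go(.531,-.041,.365,90.5)
E
```

```text
t12.62 [ 0.5702 -0.0179  0.3698] toolx 90.62 F [ 0.27 -0.48 -0.39] T [-0.001 -0.005 -0.018] op 0.633
dx -2.27 dy -3.95 dz 0.48 roll 0.1
```

Request:
{"fn": "move_arm", "kwargs": {
  "moves": [
    {"gripper": 100,"x": -2.2,"y": -4.0,"z": 0.5,"roll": 0},
    {"gripper": 100,"x": 0,"y": 0,"z": 0,"roll": 0},
    {"gripper": 100,"x": 0,"y": 0,"z": 0,"roll": 0}
  ]
}}

```text
time_s: 13.0
eef_pos: [0.5306, -0.0397, 0.3644]
eef_rot: [-0.0, 0.704, 0.71, 0.0]
wrist_force: [0.1, 0.3, 0.8]
opening: 1.002
```

```bash
cat >> h.py <<'E'
def topq(o,c):
    "corners of near top edge of the case between the fingers, by knob and side edges"
    i=c['img']; k=[q for q in knob(i,(200,280,360,350)) if q[1]>200]; l=[q for q in knob(i,(200,190,360,260)) if q[1]>60]
    K=wcast(o,c,k[0][0],.15)[0]; print('knob',k,np.round(K,4),np.round(plate(K)*1000,1),'latch',l); return K
E
python3 - <<'E'
from h import *
st(); o,c=wrist("w11"); topq(o,c)
i=c['img'];h=masks(i)
m=((h[:,:,1]>120)&(h[:,:,2]<150)&(h[:,:,0]<16)).astype(np.uint8)
for r in (250,265,280,295):
    x=np.nonzero(m[r,180:380])[0]+180; P=wcast(o,c,[(x[0],r),(x[-1],r)],.15); print(r,x[0],x[-1],np.round(P,4).tolist())
E
```

```text
t13.00 [ 0.5306 -0.0397  0.3644] toolx 90.52 F [0.12 0.29 0.83] T [ 0.036 -0.011  0.022] op 1.002
knob [((np.float64(281.09), np.float64(307.33)), 466)] [ 0.5811 -0.0386  0.15  ] [151.1  11.1] latch [((np.float64(282.5), np.float64(214.08)), 186)]
250 237 327 [[0.5378, -0.0667, 0.15], [0.5372, -0.0102, 0.15]]
265 238 326 [[0.5484, -0.0666, 0.15], [0.5479, -0.0101, 0.15]]
280 239 324 [[0.5597, -0.0664, 0.15], [0.5591, -0.0107, 0.15]]
295 239 323 [[0.5715, -0.067, 0.15], [0.571, -0.0105, 0.15]]
```

Request:
{"fn": "move_arm", "kwargs": {
  "moves": [
    {"gripper": 100,"x": 0,"y": 0,"z": 3.0,"roll": 0},
    {"gripper": 88,"x": 0,"y": 0,"z": 3.0,"roll": 0},
    {"gripper": 76,"x": 0,"y": 0,"z": 1.6,"roll": 0},
    {"gripper": 70,"x": 0,"y": 0,"z": 0,"roll": 0},
    {"gripper": 69,"x": 0,"y": 0,"z": 0,"roll": 0}
  ]
}}

```text
time_s: 13.68
eef_pos: [0.5309, -0.0396, 0.2893]
eef_rot: [0.001, 0.704, 0.711, 0.0]
wrist_force: [-0.1, -1.0, -0.9]
opening: 0.689
```

Request:
{"fn": "move_arm", "kwargs": {
  "moves": [
    {"gripper": 68.4,"x": 0,"y": 0,"z": 0,"roll": 0},
    {"gripper": 68.1,"x": 0,"y": 0,"z": 0,"roll": 0}
  ]
}}

```text
time_s: 13.92
eef_pos: [0.5307, -0.0397, 0.2893]
eef_rot: [0.001, 0.704, 0.71, 0.001]
wrist_force: [-0.1, 1.4, -0.1]
opening: 0.68
```

```bash
python3 - <<'E'
from h import *
st(); o,c=wrist("w12"); print(edge(c['img']),knob(c['img'],(200,190,360,300)))
E
```

```text
t13.93 [ 0.5307 -0.0397  0.2893] toolx 90.55 F [-0.09  1.41 -0.06] T [ 0.121 -0.048 -0.001] op 0.680
229.33625410733845 [((np.float64(279.25), np.float64(266.71)), 626)]
```

Request:
{"fn": "move_arm", "kwargs": {
  "moves": [
    {"gripper": 68,"x": 0,"y": 0.04,"z": -0.1,"roll": 0},
    {"gripper": 68,"x": 0,"y": 0.04,"z": -0.1,"roll": 0}
  ]
}}

```text
time_s: 14.22
eef_pos: [0.531, -0.0398, 0.2902]
eef_rot: [-0.0, 0.704, 0.71, -0.0]
wrist_force: [0.3, -0.3, -0.4]
opening: 0.679
```

```bash
python3 - <<'E'
from h import *
st(); o,c=wrist("w13"); print(edge(c['img']),knob(c['img'],(200,190,360,300)))
E
```

```text
t14.22 [ 0.531  -0.0398  0.2902] toolx 90.54 F [ 0.32 -0.28 -0.35] T [-0.05   0.004  0.08 ] op 0.679
229.02617079889808 [((np.float64(279.25), np.float64(266.73)), 625)]
```

Request:
{"fn": "move_arm", "kwargs": {
  "moves": [
    {"gripper": 68,"x": 0,"y": 0.04,"z": -0.1,"roll": 0},
    {"gripper": 68,"x": 0,"y": 0.04,"z": -0.1,"roll": 0},
    {"gripper": 68,"x": 0,"y": 0,"z": 0,"roll": 0}
  ]
}}

```text
time_s: 14.65
eef_pos: [0.5319, -0.0397, 0.2924]
eef_rot: [0.0, 0.704, 0.71, 0.0]
wrist_force: [-1.3, 0.3, 0.5]
opening: 0.683
```

```bash
python3 - <<'E'
from h import *
st(); o,c=wrist("w14"); print(edge(c['img']),knob(c['img'],(200,190,360,300)))
E
```

```text
t14.65 [ 0.5319 -0.0397  0.2924] toolx 90.55 F [-1.35  0.3   0.51] T [0.042 0.158 0.   ] op 0.683
225.40130861504906 [((np.float64(279.29), np.float64(261.18)), 584)]
```

The pads are slipping at this grip (the latch moved from row 266.7 to 261.2), so I tighten slightly.

Request:
{"fn": "move_arm", "kwargs": {
  "moves": [
    {"gripper": 67.7,"x": 0,"y": -0.1,"z": 0.2,"roll": 0},
    {"gripper": 67.5,"x": 0,"y": 0,"z": 0.15,"roll": 0},
    {"gripper": 67.5,"x": 0,"y": 0,"z": 0,"roll": 0},
    {"gripper": 67.5,"x": 0,"y": 0.04,"z": -0.1,"roll": 0},
    {"gripper": 67.5,"x": 0,"y": 0.04,"z": -0.1,"roll": 0}
  ]
}}

```text
time_s: 15.32
eef_pos: [0.5319, -0.0397, 0.2909]
eef_rot: [0.0, 0.704, 0.71, 0.0]
wrist_force: [0.6, 0.0, -0.4]
opening: 0.677
```

```bash
python3 - <<'E'
from h import *
st(); o,c=wrist("w15"); print(edge(c['img']),knob(c['img'],(200,190,360,300)))
E
```

```text
t15.32 [ 0.5319 -0.0397  0.2909] toolx 90.55 F [ 0.65  0.01 -0.4 ] T [-0.018 -0.169  0.032] op 0.677
225.66708229426433 [((np.float64(279.29), np.float64(262.2)), 592)]
```

Request:
{"fn": "move_arm", "kwargs": {
  "moves": [
    {"gripper": 67.5,"x": 0,"y": 0.04,"z": -0.1,"roll": 0},
    {"gripper": 67.5,"x": 0,"y": 0,"z": 0,"roll": 0}
  ]
}}

```text
time_s: 15.62
eef_pos: [0.5318, -0.0397, 0.2913]
eef_rot: [-0.0, 0.704, 0.71, -0.0]
wrist_force: [-1.0, -0.7, -1.9]
opening: 0.677
```

```bash
python3 - <<'E'
from h import *
st(); o,c=wrist("w16"); print(edge(c['img']),knob(c['img'],(200,190,360,300)));st()
E
```

```text
t15.62 [ 0.5318 -0.0397  0.2913] toolx 90.55 F [-0.96 -0.67 -1.93] T [-0.048  0.009  0.016] op 0.677
225.36286919831224 [((np.float64(279.29), np.float64(262.2)), 592)]
t15.68 [ 0.5318 -0.0397  0.2914] toolx 90.55 F [-0.95  0.19 -0.83] T [-0.037  0.017 -0.006] op 0.678
```

Request:
{"fn": "move_arm", "kwargs": {
  "moves": [
    {"gripper": 67.5,"x": 0,"y": 0.04,"z": -0.1,"roll": 0},
    {"gripper": 67.5,"x": 0,"y": 0.04,"z": -0.1,"roll": 0},
    {"gripper": 67.5,"x": 0,"y": 0,"z": 0,"roll": 0}
  ]
}}

```text
time_s: 16.05
eef_pos: [0.5329, -0.0397, 0.2938]
eef_rot: [-0.0, 0.704, 0.71, -0.0]
wrist_force: [0.1, -0.5, -2.2]
opening: 0.677
```

```bash
python3 - <<'E'
from h import *
st(); o,c=wrist("w17"); print(edge(c['img']),knob(c['img'],(200,190,360,300)));st();c=ctrl.camera("scene");st()
cv2.imwrite("pics/s17.png",c['img'][:,:,::-1])
E
```

```text
t16.05 [ 0.5329 -0.0397  0.2938] toolx 90.55 F [ 0.08 -0.46 -2.19] T [-0.044  0.103  0.009] op 0.677
225.2785114045618 [((np.float64(279.35), np.float64(262.15)), 595)]
t16.10 [ 0.5329 -0.0397  0.2938] toolx 90.55 F [-0.21  0.62 -2.22] T [-0.003  0.105 -0.071] op 0.678
t16.15 [ 0.5329 -0.0397  0.2938] toolx 90.55 F [ 0.04  0.16 -1.82] T [ 0.012  0.071 -0.015] op 0.681
```

Reading −2.1 N with no tilt: this is an empty case being held level. I loosen the pads at once so its far end goes down.

Request:
{"fn": "move_arm", "kwargs": {
  "moves": [
    {"gripper": 67.9,"x": 0,"y": 0,"z": 0.1,"roll": 0}
  ]
}}

```text
time_s: 16.27
eef_pos: [0.5329, -0.0397, 0.2929]
eef_rot: [0.0, 0.704, 0.71, 0.0]
wrist_force: [-1.0, 1.3, 0.1]
opening: 0.676
```

```bash
python3 - <<'E'
from h import *
st(); o,c=wrist("w18"); print(edge(c['img']),knob(c['img'],(200,190,360,300)));st()
E
```

```text
t16.27 [ 0.5329 -0.0397  0.2929] toolx 90.55 F [-1.02  1.27  0.15] T [-0.051  0.152  0.013] op 0.676
222.9609375 [((np.float64(279.36), np.float64(261.16)), 593)]
t16.32 [ 0.5328 -0.0397  0.2927] toolx 90.55 F [ 0.12 -0.32 -0.77] T [0.    0.08  0.016] op 0.676
```

Request:
{"fn": "move_arm", "kwargs": {
  "moves": [
    {"gripper": 67.9,"x": 0,"y": 0.04,"z": -0.1,"roll": 0},
    {"gripper": 67.9,"x": 0,"y": 0.04,"z": -0.1,"roll": 0}
  ]
}}

```text
time_s: 16.58
eef_pos: [0.5338, -0.0397, 0.295]
eef_rot: [0.0, 0.704, 0.71, 0.0]
wrist_force: [0.3, 0.1, -1.5]
opening: 0.683
```

```bash
python3 - <<'E'
from h import *
st(); o,c=wrist("w19"); print(edge(c['img']),knob(c['img'],(200,190,360,300)));st()
E
```

```text
t16.57 [ 0.5338 -0.0397  0.295 ] toolx 90.55 F [ 0.29  0.06 -1.54] T [0.035 0.031 0.026] op 0.683
219.67403958090804 [((np.float64(279.31), np.float64(254.66)), 549)]
t16.62 [ 0.5339 -0.0397  0.2951] toolx 90.55 F [-0.88  0.39  0.06] T [ 0.017  0.076 -0.019] op 0.682
```

Request:
{"fn": "move_arm", "kwargs": {
  "moves": [
    {"gripper": 67.9,"x": 0,"y": 0.04,"z": -0.1,"roll": 0},
    {"gripper": 67.9,"x": 0,"y": 0.04,"z": -0.1,"roll": 0}
  ]
}}

```text
time_s: 16.88
eef_pos: [0.5346, -0.0397, 0.2969]
eef_rot: [0.0, 0.704, 0.71, 0.0]
wrist_force: [-0.4, -1.2, -1.8]
opening: 0.678
```

```bash
python3 - <<'E'
from h import *
st(); o,c=wrist("w20"); print(edge(c['img']),knob(c['img'],(200,190,360,300)));st()
E
```

```text
t16.88 [ 0.5346 -0.0397  0.2969] toolx 90.55 F [-0.36 -1.22 -1.81] T [-0.039  0.001  0.008] op 0.678
217.18308227114716 [((np.float64(279.32), np.float64(251.19)), 514)]
t16.93 [ 0.5346 -0.0397  0.297 ] toolx 90.55 F [-1.69  0.81 -0.38] T [-0.008  0.076 -0.015] op 0.680
```

At 67.9 the pads slide up the case, and at 67.5 they hold it level. I try in between, in small steps.

Request:
{"fn": "move_arm", "kwargs": {
  "moves": [
    {"gripper": 67.7,"x": 0,"y": 0,"z": 0.1,"roll": 0},
    {"gripper": 67.7,"x": 0,"y": 0.04,"z": -0.1,"roll": 0},
    {"gripper": 67.7,"x": 0,"y": 0.04,"z": -0.1,"roll": 0},
    {"gripper": 67.7,"x": 0,"y": 0,"z": 0,"roll": 0}
  ]
}}

```text
time_s: 17.42
eef_pos: [0.5352, -0.0396, 0.2976]
eef_rot: [-0.0, 0.704, 0.71, -0.0]
wrist_force: [-0.4, -0.3, -1.8]
opening: 0.678
```

```bash
cat >> h.py <<'E'
def tip(n):
    F=[]
    o,c=wrist(n); F.append(o['wrist_force'][2]); L=knob(c['img'],(200,190,360,300))
    F.append(st()['wrist_force'][2]); print('edge %.1f'%edge(c['img']),'latch',L,'Fz mean %.2f'%np.mean(F))
E
python3 -c "
from h import *
tip('w21')"
```

```text
t17.48 [ 0.5352 -0.0396  0.2976] toolx 90.55 F [-0.52  0.39 -1.76] T [ 0.014  0.085 -0.008] op 0.678
edge 216.0 latch [((np.float64(279.35), np.float64(250.67)), 543)] Fz mean -1.76
```

Request:
{"fn": "move_arm", "kwargs": {
  "moves": [
    {"gripper": 67.75,"x": 0,"y": 0.04,"z": -0.1,"roll": 0},
    {"gripper": 67.75,"x": 0,"y": 0,"z": 0,"roll": 0}
  ]
}}

```text
time_s: 17.73
eef_pos: [0.5357, -0.0396, 0.2988]
eef_rot: [-0.0, 0.704, 0.71, 0.0]
wrist_force: [-0.4, 0.3, -1.6]
opening: 0.676
```

```bash
python3 -c "
from h import *
tip('w22')"
```

```text
t17.77 [ 0.5357 -0.0396  0.2988] toolx 90.55 F [ 0.29 -0.47 -1.49] T [ 0.026  0.063 -0.02 ] op 0.681
edge 214.5 latch [((np.float64(279.34), np.float64(250.6)), 544)] Fz mean -1.55
```

Request:
{"fn": "move_arm", "kwargs": {
  "moves": [
    {"gripper": 67.8,"x": 0,"y": 0.02,"z": -0.05,"roll": 0},
    {"gripper": 67.8,"x": 0,"y": 0.02,"z": -0.05,"roll": 0}
  ]
}}

```text
time_s: 18.02
eef_pos: [0.5361, -0.0396, 0.2998]
eef_rot: [0.0, 0.704, 0.71, 0.0]
wrist_force: [0.3, -0.2, -2.0]
opening: 0.679
```

```bash
python3 -c "
from h import *
tip('w23')"
```

```text
t18.07 [ 0.5362 -0.0397  0.3   ] toolx 90.55 F [ 0.83  0.08 -1.45] T [ 0.059  0.084 -0.023] op 0.681
edge 212.9 latch [((np.float64(279.45), np.float64(250.34)), 568)] Fz mean -1.71
```

It is now pivoting: the edge moves about 1.5 px per mm while the latch stays fixed. I continue at this grip.

Request:
{"fn": "move_arm", "kwargs": {
  "moves": [
    {"gripper": 67.8,"x": 0,"y": 0.04,"z": -0.1,"roll": 0},
    {"gripper": 67.8,"x": 0,"y": 0.04,"z": -0.1,"roll": 0},
    {"gripper": 67.8,"x": 0,"y": 0.04,"z": -0.1,"roll": 0}
  ]
}}

```text
time_s: 18.45
eef_pos: [0.5373, -0.0396, 0.3029]
eef_rot: [0.0, 0.704, 0.711, 0.0]
wrist_force: [0.5, 0.5, -2.0]
opening: 0.679
```

```bash
python3 -c "
from h import *
tip('w24')"
```

```text
t18.50 [ 0.5374 -0.0397  0.303 ] toolx 90.55 F [-0.2  -0.21 -0.11] T [0.024 0.064 0.026] op 0.677
edge 209.6 latch [((np.float64(279.35), np.float64(249.82)), 600)] Fz mean -1.06
```

Request:
{"fn": "move_arm", "kwargs": {
  "moves": [
    {"gripper": 67.8,"x": 0,"y": 0.04,"z": -0.1,"roll": 0},
    {"gripper": 67.8,"x": 0,"y": 0.04,"z": -0.1,"roll": 0}
  ]
}}

```text
time_s: 18.75
eef_pos: [0.5381, -0.0396, 0.3048]
eef_rot: [-0.0, 0.704, 0.71, -0.0]
wrist_force: [0.4, -0.5, -1.3]
opening: 0.678
```

```bash
python3 -c "
from h import *
tip('w25')"
```

```text
t18.80 [ 0.5382 -0.0396  0.305 ] toolx 90.55 F [-0.1   0.62 -1.4 ] T [0.04  0.079 0.052] op 0.681
edge 207.4 latch [((np.float64(279.33), np.float64(249.68)), 611)] Fz mean -1.33
```

Request:
{"fn": "move_arm", "kwargs": {
  "moves": [
    {"gripper": 67.8,"x": 0,"y": 0.04,"z": -0.1,"roll": 0},
    {"gripper": 67.8,"x": 0,"y": 0.04,"z": -0.1,"roll": 0},
    {"gripper": 67.8,"x": 0,"y": 0.04,"z": -0.1,"roll": 0}
  ]
}}

```text
time_s: 19.18
eef_pos: [0.5393, -0.0396, 0.3079]
eef_rot: [-0.0, 0.704, 0.71, -0.0]
wrist_force: [0.3, -1.3, -2.1]
opening: 0.675
```

```bash
python3 -c "
from h import *
tip('w26')"
```

```text
t19.23 [ 0.5394 -0.0396  0.308 ] toolx 90.55 F [ 0.11 -0.31 -1.92] T [0.05  0.1   0.037] op 0.681
edge 203.8 latch [((np.float64(279.36), np.float64(249.21)), 642)] Fz mean -2.00
```

Near end up about 1 cm with only 1–2 N of lift, so case 2 is empty. I lay it down.

Request:
{"fn": "move_arm", "kwargs": {
  "moves": [
    {"gripper": 67.8,"x": 0,"y": -0.08,"z": 0.2,"roll": 0},
    {"gripper": 67.8,"x": 0,"y": -0.08,"z": 0.2,"roll": 0},
    {"gripper": 67.8,"x": 0,"y": -0.08,"z": 0.2,"roll": 0},
    {"gripper": 67.8,"x": 0,"y": -0.08,"z": 0.2,"roll": 0},
    {"gripper": 67.8,"x": 0,"y": -0.04,"z": 0.1,"roll": 0}
  ]
}}

```text
time_s: 19.85
eef_pos: [0.5356, -0.0396, 0.2985]
eef_rot: [-0.0, 0.704, 0.71, -0.0]
wrist_force: [-0.7, 0.3, 0.1]
opening: 0.678
```

```bash
python3 -c "
from h import *
tip('w27')"
```

```text
t19.90 [ 0.5355 -0.0396  0.2985] toolx 90.55 F [-2.72  0.83  0.21] T [-0.008  0.129 -0.045] op 0.680
edge 214.9 latch [((np.float64(279.29), np.float64(249.65)), 544)] Fz mean 0.15
```

Request:
{"fn": "move_arm", "kwargs": {
  "moves": [
    {"gripper": 67.8,"x": 0,"y": -0.04,"z": 0.1,"roll": 0},
    {"gripper": 67.8,"x": 0,"y": -0.02,"z": 0.1,"roll": 0}
  ]
}}

```text
time_s: 20.15
eef_pos: [0.5351, -0.0397, 0.2969]
eef_rot: [0.0, 0.704, 0.71, 0.0]
wrist_force: [-3.4, 1.0, 6.9]
opening: 0.679
```

```bash
python3 -c "
from h import *
tip('w28')"
```

```text
t20.20 [ 0.5351 -0.0397  0.2969] toolx 90.55 F [-1.72  0.14  1.51] T [0.034 0.309 0.011] op 0.678
edge 216.1 latch [((np.float64(279.35), np.float64(249.18)), 513)] Fz mean 4.20
```

Flat again. I regrip lower, turn it square and push it towards the far fence.

Request:
{"fn": "move_arm", "kwargs": {
  "moves": [
    {"gripper": 73,"x": 0,"y": 0,"z": 0,"roll": 0},
    {"gripper": 73,"x": 0,"y": 0,"z": 0.7,"roll": 0},
    {"gripper": 68,"x": 0,"y": 0,"z": 0,"roll": 0},
    {"gripper": 66.5,"x": 0,"y": 0,"z": 0,"roll": 0},
    {"gripper": 66.5,"x": 0,"y": 0,"z": -0.03,"roll": -1.8}
  ]
}}

```text
time_s: 20.82
eef_pos: [0.5349, -0.0396, 0.2897]
eef_rot: [-0.0, 0.692, 0.722, -0.0]
wrist_force: [0.2, -1.1, -1.8]
opening: 0.674
```

Request:
{"fn": "move_arm", "kwargs": {
  "moves": [
    {"gripper": 66.5,"x": 0,"y": 0,"z": 0,"roll": -1.8},
    {"gripper": 66.5,"x": 0,"y": 1.0,"z": 0,"roll": 0}
  ]
}}

```text
time_s: 21.08
eef_pos: [0.545, -0.0389, 0.29]
eef_rot: [-0.0, 0.681, 0.732, -0.0]
wrist_force: [-0.4, 0.3, -1.4]
opening: 0.673
```

```bash
python3 -c "
from h import *
fn();tip('w29'); fn()"
```

```text
u_tcp 115.1 F along plate x -0.39 y 0.38 t21.07 [ 0.545  -0.0389  0.29  ] toolx 94.17 F [-0.42  0.35 -1.45] T [ 0.009  0.065 -0.031] op 0.673
t21.12 [ 0.5464 -0.039   0.2904] toolx 94.13 F [ 0.56 -0.3  -2.4 ] T [-0.002  0.108  0.03 ] op 0.672
edge 221.9 latch [((np.float64(279.37), np.float64(258.18)), 601)] Fz mean -1.92
u_tcp 116.5 F along plate x 0.54 y -0.34 t21.12 [ 0.5464 -0.039   0.2904] toolx 94.13 F [ 0.56 -0.3  -2.4 ] T [-0.002  0.108  0.03 ] op 0.672
```

Request:
{"fn": "move_arm", "kwargs": {
  "moves": [
    {"gripper": 66.5,"x": 0,"y": 0,"z": 0.08,"roll": 0},
    {"gripper": 66.5,"x": 0,"y": 1.0,"z": 0,"roll": 0}
  ]
}}

```text
time_s: 21.38
eef_pos: [0.5549, -0.0382, 0.2893]
eef_rot: [-0.0, 0.681, 0.732, -0.0]
wrist_force: [-0.2, -0.1, -2.4]
opening: 0.675
```

```bash
python3 -c "
from h import *
fn();ctrl.camera('top'); fn()"
```

```text
u_tcp 125.0 F along plate x -0.20 y -0.09 t21.38 [ 0.5549 -0.0382  0.2893] toolx 94.14 F [-0.2  -0.11 -2.44] T [-0.021  0.065 -0.008] op 0.675
u_tcp 126.4 F along plate x 0.26 y -0.89 t21.43 [ 0.5563 -0.0383  0.2896] toolx 94.13 F [ 0.33 -0.87 -0.6 ] T [-0.02   0.137 -0.003] op 0.672
```

Request:
{"fn": "move_arm", "kwargs": {
  "moves": [
    {"gripper": 66.5,"x": 0,"y": 0.3,"z": 0.08,"roll": 0},
    {"gripper": 66.5,"x": 0,"y": 0.5,"z": 0.04,"roll": 0}
  ]
}}

```text
time_s: 21.68
eef_pos: [0.563, -0.0377, 0.2891]
eef_rot: [-0.0, 0.681, 0.732, -0.001]
wrist_force: [-7.3, -0.2, 10.7]
opening: 0.67
```

```bash
python3 -c "
from h import *
fn();ctrl.camera('top'); fn()"
```

```text
u_tcp 133.1 F along plate x -7.32 y 0.37 t21.68 [ 0.563  -0.0377  0.2891] toolx 94.16 F [-7.33 -0.16 10.7 ] T [0.214 1.147 0.068] op 0.670
u_tcp 133.7 F along plate x -4.37 y 1.02 t21.73 [ 0.5635 -0.0377  0.2891] toolx 94.15 F [-4.43  0.7   8.59] T [0.288 0.863 0.092] op 0.672
```

Request:
{"fn": "move_arm", "kwargs": {
  "moves": [
    {"gripper": 66.5,"x": 0,"y": 0.5,"z": -0.05,"roll": 0},
    {"gripper": 66.5,"x": 0,"y": 1.0,"z": 0,"roll": 0},
    {"gripper": 66.5,"x": 0,"y": 1.0,"z": 0,"roll": 0},
    {"gripper": 66.5,"x": 0,"y": 0.8,"z": 0,"roll": 0},
    {"gripper": 66.5,"x": 0,"y": 0.2,"z": 0,"roll": 0}
  ]
}}

```text
time_s: 22.35
eef_pos: [0.5985, -0.0351, 0.2891]
eef_rot: [-0.0, 0.681, 0.732, -0.0]
wrist_force: [-5.9, -0.7, 7.1]
opening: 0.669
```

```bash
python3 - <<'E'
from h import *
fn()
c=ctrl.camera("scene"); fn(); cv2.imwrite("pics/s30.png",cv2.resize(c['img'][180:300,180:380,::-1],None,fx=3.5,fy=3.5,interpolation=cv2.INTER_CUBIC))
E
```

```text
u_tcp 168.7 F along plate x -5.96 y -0.24 t22.35 [ 0.5985 -0.0351  0.2891] toolx 94.16 F [-5.92 -0.67  7.08] T [0.115 0.94  0.067] op 0.669
u_tcp 168.7 F along plate x -3.21 y -0.75 t22.40 [ 0.5985 -0.0351  0.2891] toolx 94.16 F [-3.15 -0.98  5.88] T [0.162 0.619 0.078] op 0.668
```

View pics/s30.png

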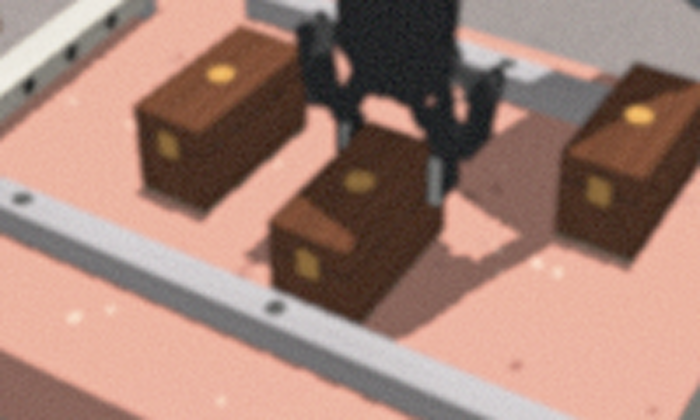

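The scene crop shows case 2 almost at the far fence, at (350,320). I creep in.

Request:
{"fn": "move_arm", "kwargs": {
  "moves": [
    {"gripper": 66.5,"x": 0,"y": 0.2,"z": -0.04,"roll": 0},
    {"gripper": 66.5,"x": 0,"y": 0.1,"z": 0,"roll": 0}
  ]
}}

```text
time_s: 22.65
eef_pos: [0.601, -0.0349, 0.2891]
eef_rot: [-0.0, 0.681, 0.732, -0.0]
wrist_force: [-4.3, 0.9, 4.7]
opening: 0.674
```

Request:
{"fn": "move_arm", "kwargs": {
  "moves": [
    {"gripper": 66.5,"x": 0,"y": 0.1,"z": 0,"roll": 0}
  ]
}}

```text
time_s: 22.78
eef_pos: [0.6019, -0.0348, 0.2891]
eef_rot: [-0.0, 0.681, 0.732, -0.0]
wrist_force: [-3.8, 0.3, 5.2]
opening: 0.676
```

Request:
{"fn": "move_arm", "kwargs": {
  "moves": [
    {"gripper": 66.5,"x": 0,"y": 0.1,"z": 0,"roll": 0}
  ]
}}

```text
time_s: 22.9
eef_pos: [0.6029, -0.0347, 0.2891]
eef_rot: [-0.0, 0.681, 0.732, -0.0]
wrist_force: [-4.0, -0.2, 4.5]
opening: 0.671
```

Request:
{"fn": "move_arm", "kwargs": {
  "moves": [
    {"gripper": 66.5,"x": 0,"y": 0.1,"z": 0,"roll": 0}
  ]
}}

```text
time_s: 23.02
eef_pos: [0.6039, -0.0347, 0.2891]
eef_rot: [-0.0, 0.681, 0.732, -0.0]
wrist_force: [-4.3, 0.7, 5.4]
opening: 0.671
```

Friction is steady at 4 N (with a light press on the plate), and it is not touching the fence yet.

Request:
{"fn": "move_arm", "kwargs": {
  "moves": [
    {"gripper": 66.5,"x": 0,"y": 0.1,"z": 0,"roll": 0}
  ]
}}

```text
time_s: 23.15
eef_pos: [0.6049, -0.0346, 0.2891]
eef_rot: [-0.0, 0.681, 0.732, -0.0]
wrist_force: [-4.2, 0.1, 4.7]
opening: 0.667
```

Request:
{"fn": "move_arm", "kwargs": {
  "moves": [
    {"gripper": 66.5,"x": 0,"y": 0.07,"z": 0,"roll": 0}
  ]
}}

```text
time_s: 23.28
eef_pos: [0.6056, -0.0345, 0.2891]
eef_rot: [-0.0, 0.681, 0.732, -0.0]
wrist_force: [-3.8, -0.4, 5.2]
opening: 0.672
```

Request:
{"fn": "move_arm", "kwargs": {
  "moves": [
    {"gripper": 66.5,"x": 0,"y": 0.07,"z": 0,"roll": 0}
  ]
}}

```text
time_s: 23.4
eef_pos: [0.6063, -0.0345, 0.2891]
eef_rot: [-0.0, 0.681, 0.732, -0.0]
wrist_force: [-4.3, 0.5, 5.5]
opening: 0.673
```

Request:
{"fn": "move_arm", "kwargs": {
  "moves": [
    {"gripper": 66.5,"x": 0,"y": 0.07,"z": 0,"roll": 0}
  ]
}}

```text
time_s: 23.52
eef_pos: [0.6066, -0.0345, 0.2891]
eef_rot: [-0.001, 0.681, 0.732, -0.001]
wrist_force: [-9.9, -1.3, 8.2]
opening: 0.679
```

Request:
{"fn": "move_arm", "kwargs": {
  "moves": [
    {"gripper": 66.5,"x": 0,"y": 0.07,"z": 0,"roll": 0}
  ]
}}

```text
time_s: 23.65
eef_pos: [0.6069, -0.0345, 0.2891]
eef_rot: [-0.001, 0.681, 0.732, -0.001]
wrist_force: [-12.4, -1.3, 11.8]
opening: 0.672
```

Contact made. I release and seat it with a gentle push from its near end.

Request:
{"fn": "move_arm", "kwargs": {
  "moves": [
    {"gripper": 67.5,"x": 0,"y": -0.06,"z": -0.04,"roll": 0},
    {"gripper": 69,"x": 0,"y": 0,"z": 0,"roll": 0},
    {"gripper": 78,"x": 0,"y": 0,"z": 0,"roll": 0},
    {"gripper": 85,"x": 0,"y": 0,"z": 0,"roll": 0},
    {"gripper": 90,"x": 0,"y": 0,"z": -3,"roll": 0}
  ]
}}

```text
time_s: 24.28
eef_pos: [0.6061, -0.0342, 0.3169]
eef_rot: [-0.002, 0.681, 0.732, -0.001]
wrist_force: [0.9, 0.0, 0.1]
opening: 0.904
```

Request:
{"fn": "move_arm", "kwargs": {
  "moves": [
    {"gripper": 90,"x": 0,"y": 0,"z": -3,"roll": 0},
    {"gripper": 40,"x": 0,"y": -4.4,"z": 0,"roll": 0},
    {"gripper": 0,"x": 0,"y": 0,"z": 0,"roll": 0},
    {"gripper": 0,"x": 0,"y": 0,"z": 3.2,"roll": 0},
    {"gripper": 0,"x": 0,"y": 0,"z": 3.2,"roll": 0}
  ]
}}

```text
time_s: 24.9
eef_pos: [0.564, -0.0377, 0.2853]
eef_rot: [0.001, 0.681, 0.732, 0.001]
wrist_force: [0.3, -0.6, -0.4]
opening: 0.04
```

Request:
{"fn": "move_arm", "kwargs": {
  "moves": [
    {"gripper": 0,"x": 0,"y": 0.4,"z": 0,"roll": 0},
    {"gripper": 0,"x": 0,"y": 0.4,"z": 0,"roll": 0}
  ]
}}

```text
time_s: 25.15
eef_pos: [0.5723, -0.0372, 0.2865]
eef_rot: [0.001, 0.681, 0.732, 0.0]
wrist_force: [0.2, 0.9, 0.8]
opening: -0.001
```

```bash
python3 - <<'E'
from h import *
fn();o,c=wrist("w31"); h=masks(c['img']); print(knob(c['img'],(200,150,360,400)), edge(c['img'],180,330,(260,300)))
E
```

```text
u_tcp 142.5 F along plate x 0.26 y 0.87 t25.15 [ 0.5723 -0.0372  0.2865] toolx 94.15 F [0.19 0.89 0.79] T [-0.033 -0.025 -0.039] op -0.001
[] 223.12048192771084
```

Request:
{"fn": "move_arm", "kwargs": {
  "moves": [
    {"gripper": 0,"x": 0,"y": 0.35,"z": 0,"roll": 0},
    {"gripper": 0,"x": 0,"y": 0.1,"z": 0,"roll": 0}
  ]
}}

```text
time_s: 25.45
eef_pos: [0.5762, -0.0368, 0.2863]
eef_rot: [0.001, 0.681, 0.732, 0.0]
wrist_force: [0.7, -0.3, 0.4]
opening: 0.0
```

Request:
{"fn": "move_arm", "kwargs": {
  "moves": [
    {"gripper": 0,"x": 0,"y": 0.1,"z": 0,"roll": 0}
  ]
}}

```text
time_s: 25.58
eef_pos: [0.5768, -0.0366, 0.2858]
eef_rot: [0.0, 0.681, 0.732, 0.0]
wrist_force: [-0.2, -0.8, 0.1]
opening: 0.0
```

Request:
{"fn": "move_arm", "kwargs": {
  "moves": [
    {"gripper": 0,"x": 0,"y": 0.1,"z": 0,"roll": 0}
  ]
}}

```text
time_s: 25.7
eef_pos: [0.5777, -0.0365, 0.2855]
eef_rot: [0.0, 0.681, 0.732, 0.0]
wrist_force: [-0.7, 0.2, 0.3]
opening: 0.001
```

Request:
{"fn": "move_arm", "kwargs": {
  "moves": [
    {"gripper": 0,"x": 0,"y": 0.1,"z": 0,"roll": 0}
  ]
}}

```text
time_s: 25.82
eef_pos: [0.5787, -0.0365, 0.2854]
eef_rot: [-0.0, 0.681, 0.732, -0.0]
wrist_force: [0.6, 0.4, -0.2]
opening: -0.0
```

Request:
{"fn": "move_arm", "kwargs": {
  "moves": [
    {"gripper": 0,"x": 0,"y": 0.08,"z": 0,"roll": 0}
  ]
}}

```text
time_s: 25.95
eef_pos: [0.5795, -0.0364, 0.2854]
eef_rot: [-0.0, 0.681, 0.732, -0.0]
wrist_force: [-0.7, 0.1, -0.8]
opening: -0.0
```

Request:
{"fn": "move_arm", "kwargs": {
  "moves": [
    {"gripper": 0,"x": 0,"y": 0.08,"z": 0,"roll": 0}
  ]
}}

```text
time_s: 26.08
eef_pos: [0.5801, -0.0364, 0.2853]
eef_rot: [-0.0, 0.681, 0.732, -0.0]
wrist_force: [-4.5, -0.3, 2.1]
opening: 0.0
```

Request:
{"fn": "move_arm", "kwargs": {
  "moves": [
    {"gripper": 0,"x": 0,"y": 0.06,"z": 0,"roll": 0}
  ]
}}

```text
time_s: 26.2
eef_pos: [0.5803, -0.0364, 0.2854]
eef_rot: [-0.001, 0.681, 0.732, -0.001]
wrist_force: [-6.9, -0.8, 5.5]
opening: 0.004
```

Request:
{"fn": "move_arm", "kwargs": {
  "moves": [
    {"gripper": 0,"x": 0,"y": 0.06,"z": 0,"roll": 0}
  ]
}}

```text
time_s: 26.32
eef_pos: [0.5805, -0.0364, 0.2853]
eef_rot: [-0.001, 0.681, 0.732, -0.001]
wrist_force: [-9.6, -1.2, 8.0]
opening: 0.0
```

Case 2 is seated. On to case 3.

Request:
{"fn": "move_arm", "kwargs": {
  "moves": [
    {"gripper": 0,"x": 0,"y": -1.0,"z": 0,"roll": 0},
    {"gripper": 0,"x": 0,"y": -0.5,"z": -4,"roll": 0},
    {"gripper": 50,"x": -2,"y": 0,"z": -4.0,"roll": 1.3},
    {"gripper": 100,"x": -6,"y": 0,"z": 0,"roll": 0},
    {"gripper": 100,"x": -6,"y": 0,"z": 0,"roll": 0}
  ]
}}

```text
time_s: 26.95
eef_pos: [0.5739, -0.1781, 0.3665]
eef_rot: [0.001, 0.689, 0.725, 0.001]
wrist_force: [0.5, 0.3, -0.3]
opening: 0.635
```

```bash
python3 - <<'E'
from h import *
go(.554,-.1795,.365,92.8)
E
```

```text
dx -0.04 dy -2.00 dz 0.15 roll 0.1
```

Request:
{"fn": "move_arm", "kwargs": {
  "moves": [
    {"gripper": 100,"x": 0.1,"y": -2.0,"z": 0.1,"roll": 0},
    {"gripper": 100,"x": 0,"y": 0,"z": 0,"roll": 0},
    {"gripper": 100,"x": 0,"y": 0,"z": 0,"roll": 0}
  ]
}}

```text
time_s: 27.32
eef_pos: [0.5541, -0.1767, 0.3646]
eef_rot: [0.0, 0.689, 0.725, 0.0]
wrist_force: [0.1, 0.1, 0.1]
opening: 0.999
```

```bash
python3 - <<'E'
from h import *
st(); o,c=wrist("w32"); topq(o,c)
i=c['img'];h=masks(i)
m=((h[:,:,1]>120)&(h[:,:,2]<150)&(h[:,:,0]<16)).astype(np.uint8)
for r in (250,265,280,295):
    x=np.nonzero(m[r,180:380])[0]+180; P=wcast(o,c,[(x[0],r),(x[-1],r)],.15); print(r,x[0],x[-1],np.round(P,4).tolist())
E
```

```text
t27.32 [ 0.5541 -0.1767  0.3646] toolx 92.87 F [0.14 0.09 0.07] T [-0.002 -0.004  0.007] op 0.999
knob [((np.float64(274.41), np.float64(303.86)), 471)] [ 0.6021 -0.1783  0.15  ] [ 161.9 -129.7] latch [((np.float64(274.77), np.float64(210.07)), 191)]
250 230 319 [[0.5629, -0.208, 0.15], [0.5599, -0.1521, 0.15]]
265 231 318 [[0.5736, -0.2075, 0.15], [0.5706, -0.1517, 0.15]]
280 232 317 [[0.5848, -0.207, 0.15], [0.5818, -0.1512, 0.15]]
295 233 316 [[0.5967, -0.2065, 0.15], [0.5936, -0.1507, 0.15]]
```

Request:
{"fn": "move_arm", "kwargs": {
  "moves": [
    {"gripper": 100,"x": -0.4,"y": -0.25,"z": 2.9,"roll": 0},
    {"gripper": 88,"x": 0,"y": 0,"z": 3.0,"roll": 0},
    {"gripper": 76,"x": 0,"y": 0,"z": 1.7,"roll": 0},
    {"gripper": 70,"x": 0,"y": 0,"z": 0,"roll": 0},
    {"gripper": 69,"x": 0,"y": 0,"z": 0,"roll": 0}
  ]
}}

```text
time_s: 28.0
eef_pos: [0.552, -0.181, 0.2892]
eef_rot: [0.0, 0.689, 0.725, 0.0]
wrist_force: [0.1, 2.9, -0.6]
opening: 0.69
```

Request:
{"fn": "move_arm", "kwargs": {
  "moves": [
    {"gripper": 68.3,"x": 0,"y": 0,"z": 0,"roll": 0},
    {"gripper": 67.8,"x": 0,"y": 0,"z": 0,"roll": 0},
    {"gripper": 67.8,"x": 0,"y": 0,"z": 0,"roll": 0}
  ]
}}

```text
time_s: 28.38
eef_pos: [0.5518, -0.181, 0.2893]
eef_rot: [0.0, 0.689, 0.725, 0.0]
wrist_force: [-1.7, 5.8, 4.4]
opening: 0.678
```

```bash
python3 -c "
from h import *
tip('w33')"
```

```text
t28.43 [ 0.5518 -0.181   0.2893] toolx 92.86 F [-1.61  5.2   3.83] T [0.848 0.234 0.12 ] op 0.680
edge 229.9 latch [((np.float64(279.25), np.float64(267.69)), 624)] Fz mean 4.12
```

Request:
{"fn": "move_arm", "kwargs": {
  "moves": [
    {"gripper": 67.8,"x": 0,"y": 0.04,"z": -0.1,"roll": 0},
    {"gripper": 67.8,"x": 0,"y": 0.04,"z": -0.1,"roll": 0},
    {"gripper": 67.8,"x": 0,"y": 0,"z": 0,"roll": 0}
  ]
}}

```text
time_s: 28.8
eef_pos: [0.5523, -0.1814, 0.2899]
eef_rot: [-0.0, 0.689, 0.724, -0.0]
wrist_force: [0.4, 1.4, -5.2]
opening: 0.68
```

```bash
python3 -c "
from h import *
tip('w34')"
```

```text
t28.85 [ 0.5523 -0.1814  0.2899] toolx 92.84 F [ 0.65  1.94 -5.31] T [ 0.205 -0.06   0.164] op 0.682
edge 229.6 latch [((np.float64(279.22), np.float64(267.7)), 625)] Fz mean -5.25
```

−5.3 N already: case 3 is full. I continue the tip.

Request:
{"fn": "move_arm", "kwargs": {
  "moves": [
    {"gripper": 67.75,"x": 0,"y": 0.04,"z": -0.1,"roll": 0},
    {"gripper": 67.75,"x": 0,"y": 0.04,"z": -0.1,"roll": 0}
  ]
}}

```text
time_s: 29.1
eef_pos: [0.5532, -0.1813, 0.2924]
eef_rot: [0.0, 0.689, 0.724, -0.0]
wrist_force: [1.3, 0.5, -5.6]
opening: 0.68
```

```bash
python3 -c "
from h import *
tip('w35')"
```

```text
t29.15 [ 0.5533 -0.1813  0.2926] toolx 92.84 F [-0.63  1.09 -5.52] T [ 0.131 -0.057  0.12 ] op 0.680
edge 227.8 latch [((np.float64(279.25), np.float64(267.2)), 655)] Fz mean -5.58
```

Request:
{"fn": "move_arm", "kwargs": {
  "moves": [
    {"gripper": 67.75,"x": 0,"y": 0.04,"z": -0.1,"roll": 0},
    {"gripper": 67.75,"x": 0,"y": 0.04,"z": -0.1,"roll": 0}
  ]
}}

```text
time_s: 29.4
eef_pos: [0.5541, -0.1812, 0.2945]
eef_rot: [0.0, 0.689, 0.724, 0.0]
wrist_force: [1.2, 1.0, -6.5]
opening: 0.68
```

```bash
python3 -c "
from h import *
tip('w36')"
```

```text
t29.45 [ 0.5541 -0.1812  0.2947] toolx 92.85 F [ 1.02  0.01 -4.92] T [ 0.103 -0.053  0.104] op 0.677
edge 226.4 latch [((np.float64(279.35), np.float64(266.79)), 680)] Fz mean -5.70
```

Request:
{"fn": "move_arm", "kwargs": {
  "moves": [
    {"gripper": 67.75,"x": 0,"y": 0.04,"z": -0.1,"roll": 0},
    {"gripper": 67.75,"x": 0,"y": 0.04,"z": -0.1,"roll": 0},
    {"gripper": 67.75,"x": 0,"y": 0.04,"z": -0.1,"roll": 0},
    {"gripper": 67.75,"x": 0,"y": 0.04,"z": -0.1,"roll": 0},
    {"gripper": 67.75,"x": 0,"y": 0.02,"z": -0.05,"roll": 0}
  ]
}}

```text
time_s: 30.08
eef_pos: [0.5558, -0.1811, 0.299]
eef_rot: [0.0, 0.689, 0.724, 0.0]
wrist_force: [1.7, 0.4, -6.0]
opening: 0.681
```

```bash
python3 -c "
from h import *
tip('w37')"
```

```text
t30.12 [ 0.5558 -0.1811  0.299 ] toolx 92.85 F [ 1.75  0.62 -4.73] T [ 0.103 -0.14   0.047] op 0.679
edge 222.6 latch [((np.float64(279.28), np.float64(266.2)), 716)] Fz mean -5.37
```

Request:
{"fn": "move_arm", "kwargs": {
  "moves": [
    {"gripper": 67.75,"x": 0,"y": 0.04,"z": -0.1,"roll": 0},
    {"gripper": 67.75,"x": 0,"y": 0.04,"z": -0.1,"roll": 0}
  ]
}}

```text
time_s: 30.38
eef_pos: [0.5566, -0.1811, 0.301]
eef_rot: [0.0, 0.689, 0.724, 0.0]
wrist_force: [0.5, 0.1, -5.9]
opening: 0.673
```

```bash
python3 -c "
from h import *
tip('w38')"
```

```text
t30.43 [ 0.5567 -0.1811  0.3011] toolx 92.85 F [ 0.71  0.21 -4.96] T [ 0.122 -0.079  0.105] op 0.676
edge 221.5 latch [((np.float64(279.32), np.float64(266.19)), 718)] Fz mean -5.45
```

Request:
{"fn": "move_arm", "kwargs": {
  "moves": [
    {"gripper": 67.75,"x": 0,"y": -0.08,"z": 0.2,"roll": 0},
    {"gripper": 67.75,"x": 0,"y": -0.08,"z": 0.2,"roll": 0},
    {"gripper": 67.75,"x": 0,"y": -0.08,"z": 0.2,"roll": 0},
    {"gripper": 67.75,"x": 0,"y": -0.08,"z": 0.2,"roll": 0},
    {"gripper": 67.75,"x": 0,"y": -0.06,"z": 0.15,"roll": 0}
  ]
}}

```text
time_s: 31.05
eef_pos: [0.5526, -0.1813, 0.2912]
eef_rot: [-0.0, 0.689, 0.724, -0.0]
wrist_force: [-3.7, 0.1, -1.0]
opening: 0.678
```

```bash
python3 -c "
from h import *
tip('w39')"
```

```text
t31.10 [ 0.5527 -0.1813  0.2911] toolx 92.85 F [-3.35 -0.29 -2.85] T [0.014 0.442 0.005] op 0.678
edge 227.6 latch [((np.float64(279.39), np.float64(264.18)), 588)] Fz mean -1.91
```

Request:
{"fn": "move_arm", "kwargs": {
  "moves": [
    {"gripper": 67.75,"x": 0,"y": 0,"z": 0.08,"roll": 0},
    {"gripper": 67.75,"x": 0,"y": 0,"z": 0.08,"roll": 0}
  ]
}}

```text
time_s: 31.35
eef_pos: [0.553, -0.1813, 0.2909]
eef_rot: [0.0, 0.689, 0.725, 0.0]
wrist_force: [-6.9, 1.5, 7.4]
opening: 0.679
```

```bash
python3 -c "
from h import *
tip('w40')"
```

```text
t31.40 [ 0.553  -0.1813  0.2909] toolx 92.86 F [-6.36  1.46  5.2 ] T [0.281 0.997 0.04 ] op 0.674
edge 227.4 latch [((np.float64(279.46), np.float64(263.85)), 607)] Fz mean 6.28
```

Request:
{"fn": "move_arm", "kwargs": {
  "moves": [
    {"gripper": 66.2,"x": 0,"y": 0,"z": -0.07,"roll": -0.6},
    {"gripper": 66.2,"x": 0,"y": 0,"z": 0,"roll": -0.7},
    {"gripper": 66.2,"x": 0,"y": -1.0,"z": 0,"roll": 0}
  ]
}}

```text
time_s: 31.78
eef_pos: [0.5437, -0.1821, 0.2911]
eef_rot: [0.002, 0.681, 0.732, 0.001]
wrist_force: [5.6, 0.1, -6.7]
opening: 0.677
```

```bash
python3 -c "
from h import *
fn();tip('w41')"
```

```text
u_tcp 103.4 F along plate x 5.55 y -0.32 t31.77 [ 0.5437 -0.1821  0.2911] toolx 94.17 F [ 5.56  0.09 -6.69] T [ 0.06  -0.239 -0.041] op 0.677
t31.82 [ 0.5426 -0.1821  0.2911] toolx 94.17 F [ 2.45  0.67 -3.14] T [ 0.154 -0.096  0.01 ] op 0.673
edge 227.5 latch [((np.float64(279.37), np.float64(263.33)), 593)] Fz mean -4.91
```

Request:
{"fn": "move_arm", "kwargs": {
  "moves": [
    {"gripper": 66.2,"x": 0,"y": -1.3,"z": 0.02,"roll": 0},
    {"gripper": 66.2,"x": 0,"y": -1.5,"z": 0,"roll": 0},
    {"gripper": 66.2,"x": 0,"y": -1.5,"z": 0,"roll": 0},
    {"gripper": 66.2,"x": 0,"y": -1.5,"z": 0,"roll": 0},
    {"gripper": 66.2,"x": 0,"y": -1.2,"z": 0,"roll": 0}
  ]
}}

```text
time_s: 32.45
eef_pos: [0.4728, -0.1872, 0.2911]
eef_rot: [0.001, 0.681, 0.732, 0.001]
wrist_force: [3.0, -2.1, -7.8]
opening: 0.672
```

```bash
python3 - <<'E'
from h import *
fn();tip('w42'); fn()
o,c=wrist("w43"); i=c['img']
b=edge(i); f=[]
g=cv2.GaussianBlur(i,(3,3),0).astype(int)
for x in range(245,315,10):
    s=g[130:225,x,0]-g[130:225,x,2]; r=130+int(np.argmax((s[:-1]<25)&(s[1:]>=25))); f.append((x,r))
F=wcast(o,c,f,.105); B=wcast(o,c,[(245,b),(305,b)],.08); print(b,f,[np.round(plate(p)*1000,1).tolist() for p in F],[np.round(plate(p)*1000,1).tolist() for p in B])
E
```

```text
u_tcp 32.3 F along plate x 2.88 y -2.27 t32.45 [ 0.4728 -0.1872  0.2911] toolx 94.13 F [ 3.03 -2.05 -7.8 ] T [ 0.018  0.021 -0.161] op 0.672
t32.50 [ 0.4719 -0.1872  0.2911] toolx 94.14 F [ 0.25 -1.42  0.09] T [0.183 0.25  0.019] op 0.672
edge 227.6 latch [((np.float64(279.49), np.float64(263.84)), 607)] Fz mean -3.86
u_tcp 31.4 F along plate x 0.15 y -1.44 t32.50 [ 0.4719 -0.1872  0.2911] toolx 94.14 F [ 0.25 -1.42  0.09] T [0.183 0.25  0.019] op 0.672
227.38540596094552 [(245, 207), (255, 207), (265, 207), (275, 207), (285, 207), (295, 207), (305, 207)] [[1.1, -147.3], [1.1, -142.2], [1.1, -137.2], [1.1, -132.2], [1.1, -127.2], [1.1, -122.1], [1.0, -117.1]] [[21.9, -150.6], [21.9, -114.8]]
```

Request:
{"fn": "move_arm", "kwargs": {
  "moves": [
    {"gripper": 66.2,"x": 0,"y": -1.0,"z": 0,"roll": 0},
    {"gripper": 66.2,"x": 0,"y": -0.6,"z": 0,"roll": 0},
    {"gripper": 66.2,"x": 0,"y": -0.1,"z": 0,"roll": 0},
    {"gripper": 66.2,"x": 0,"y": -0.1,"z": 0,"roll": 0}
  ]
}}

```text
time_s: 33.05
eef_pos: [0.4555, -0.1886, 0.2911]
eef_rot: [0.001, 0.681, 0.732, 0.001]
wrist_force: [6.0, 1.1, 2.5]
opening: 0.675
```

Request:
{"fn": "move_arm", "kwargs": {
  "moves": [
    {"gripper": 66.2,"x": 0,"y": -0.07,"z": 0,"roll": 0}
  ]
}}

```text
time_s: 33.17
eef_pos: [0.4549, -0.1886, 0.2911]
eef_rot: [0.001, 0.681, 0.732, 0.001]
wrist_force: [6.9, 0.0, 2.1]
opening: 0.675
```

Request:
{"fn": "move_arm", "kwargs": {
  "moves": [
    {"gripper": 66.2,"x": 0,"y": -0.07,"z": 0,"roll": 0}
  ]
}}

```text
time_s: 33.3
eef_pos: [0.4542, -0.1887, 0.2911]
eef_rot: [0.001, 0.681, 0.732, 0.001]
wrist_force: [7.1, 0.3, 1.8]
opening: 0.672
```

Request:
{"fn": "move_arm", "kwargs": {
  "moves": [
    {"gripper": 66.2,"x": 0,"y": -0.07,"z": 0,"roll": 0}
  ]
}}

```text
time_s: 33.42
eef_pos: [0.4535, -0.1887, 0.2911]
eef_rot: [0.001, 0.681, 0.732, 0.001]
wrist_force: [5.7, 0.5, 1.6]
opening: 0.671
```

Request:
{"fn": "move_arm", "kwargs": {
  "moves": [
    {"gripper": 66.2,"x": 0,"y": -0.07,"z": 0,"roll": 0}
  ]
}}

```text
time_s: 33.55
eef_pos: [0.4528, -0.1887, 0.2911]
eef_rot: [0.001, 0.681, 0.732, 0.001]
wrist_force: [8.9, 1.1, 1.0]
opening: 0.67
```

Request:
{"fn": "move_arm", "kwargs": {
  "moves": [
    {"gripper": 66.2,"x": 0,"y": -0.05,"z": 0,"roll": 0}
  ]
}}

```text
time_s: 33.67
eef_pos: [0.4526, -0.1887, 0.2911]
eef_rot: [0.002, 0.681, 0.732, 0.001]
wrist_force: [8.2, 1.7, 1.2]
opening: 0.672
```

Request:
{"fn": "move_arm", "kwargs": {
  "moves": [
    {"gripper": 66.2,"x": 0,"y": -0.05,"z": 0,"roll": 0}
  ]
}}

```text
time_s: 33.8
eef_pos: [0.4524, -0.1887, 0.2911]
eef_rot: [0.002, 0.681, 0.732, 0.001]
wrist_force: [10.8, 1.8, -1.6]
opening: 0.669
```

Contact. I release and seat it from the far end, as with case 1.

Request:
{"fn": "move_arm", "kwargs": {
  "moves": [
    {"gripper": 67.5,"x": 0,"y": 0.03,"z": 0,"roll": 0},
    {"gripper": 69,"x": 0,"y": 0,"z": 0,"roll": 0},
    {"gripper": 78,"x": 0,"y": 0,"z": 0,"roll": 0},
    {"gripper": 86,"x": 0,"y": 0,"z": 0,"roll": 0},
    {"gripper": 90,"x": 0,"y": 0,"z": -4,"roll": 0}
  ]
}}

```text
time_s: 34.42
eef_pos: [0.4501, -0.1877, 0.3275]
eef_rot: [-0.004, 0.681, 0.732, -0.001]
wrist_force: [-0.5, -1.0, 0.2]
opening: 0.9
```

Request:
{"fn": "move_arm", "kwargs": {
  "moves": [
    {"gripper": 90,"x": 0,"y": 0,"z": -3,"roll": 0},
    {"gripper": 0,"x": 0,"y": 4.5,"z": 0,"roll": 0},
    {"gripper": 0,"x": 0,"y": 4.5,"z": 0,"roll": 0},
    {"gripper": 0,"x": 0,"y": 4.6,"z": 0,"roll": 0},
    {"gripper": 0,"x": 0,"y": 0,"z": 0,"roll": 0}
  ]
}}

```text
time_s: 35.05
eef_pos: [0.589, -0.1783, 0.3592]
eef_rot: [-0.001, 0.68, 0.733, -0.0]
wrist_force: [-0.2, -0.3, -0.6]
opening: 0.043
```

Request:
{"fn": "move_arm", "kwargs": {
  "moves": [
    {"gripper": 0,"x": 0,"y": 0,"z": 3.8,"roll": 0},
    {"gripper": 0,"x": 0,"y": 0,"z": 3.8,"roll": 0},
    {"gripper": 0,"x": 0,"y": -0.3,"z": 0,"roll": 0},
    {"gripper": 0,"x": 0,"y": -0.3,"z": 0,"roll": 0}
  ]
}}

```text
time_s: 35.55
eef_pos: [0.581, -0.1795, 0.2856]
eef_rot: [0.0, 0.681, 0.732, 0.0]
wrist_force: [0.5, -0.9, 0.7]
opening: 0.002
```

```bash
python3 -c "
from h import *
fn()"
```

```text
u_tcp 140.8 F along plate x 0.45 y -0.97 t35.55 [ 0.581  -0.1795  0.2856] toolx 94.13 F [ 0.52 -0.93  0.7 ] T [ 0.016 -0.083  0.047] op 0.002
```

Case 1's contact was at u≈132, so I advance to 134 and then creep.

Request:
{"fn": "move_arm", "kwargs": {
  "moves": [
    {"gripper": 0,"x": 0,"y": -0.3,"z": 0,"roll": 0},
    {"gripper": 0,"x": 0,"y": -0.3,"z": 0,"roll": 0},
    {"gripper": 0,"x": 0,"y": -0.1,"z": 0,"roll": 0}
  ]
}}

```text
time_s: 35.92
eef_pos: [0.5742, -0.1798, 0.2851]
eef_rot: [0.001, 0.681, 0.732, 0.0]
wrist_force: [0.3, 0.1, 0.5]
opening: -0.002
```

Request:
{"fn": "move_arm", "kwargs": {
  "moves": [
    {"gripper": 0,"x": 0,"y": -0.1,"z": 0,"roll": 0}
  ]
}}

```text
time_s: 36.05
eef_pos: [0.5732, -0.1798, 0.2846]
eef_rot: [0.0, 0.681, 0.732, 0.0]
wrist_force: [1.1, 0.2, 0.7]
opening: 0.002
```

Request:
{"fn": "move_arm", "kwargs": {
  "moves": [
    {"gripper": 0,"x": 0,"y": -0.07,"z": 0,"roll": 0}
  ]
}}

```text
time_s: 36.17
eef_pos: [0.5727, -0.1799, 0.2846]
eef_rot: [0.0, 0.681, 0.732, 0.0]
wrist_force: [0.8, 0.7, 1.4]
opening: -0.002
```

Request:
{"fn": "move_arm", "kwargs": {
  "moves": [
    {"gripper": 0,"x": 0,"y": -0.07,"z": 0,"roll": 0}
  ]
}}

```text
time_s: 36.3
eef_pos: [0.5723, -0.1799, 0.2847]
eef_rot: [0.001, 0.681, 0.732, 0.001]
wrist_force: [4.5, -0.5, -1.2]
opening: 0.001
```

Request:
{"fn": "move_arm", "kwargs": {
  "moves": [
    {"gripper": 0,"x": 0,"y": -0.06,"z": 0,"roll": 0}
  ]
}}

```text
time_s: 36.42
eef_pos: [0.5721, -0.1799, 0.2847]
eef_rot: [0.001, 0.681, 0.732, 0.001]
wrist_force: [7.6, 1.2, -0.6]
opening: -0.001
```

Request:
{"fn": "move_arm", "kwargs": {
  "moves": [
    {"gripper": 0,"x": 0,"y": -0.05,"z": 0,"roll": 0}
  ]
}}

```text
time_s: 36.55
eef_pos: [0.5718, -0.1798, 0.2848]
eef_rot: [0.002, 0.681, 0.732, 0.001]
wrist_force: [9.1, 0.3, -1.6]
opening: 0.0
```

Request:
{"fn": "move_arm", "kwargs": {
  "moves": [
    {"gripper": 0,"x": 0,"y": 1.0,"z": 0,"roll": 0},
    {"gripper": 0,"x": 0,"y": 1.0,"z": 0,"roll": 0},
    {"gripper": 0,"x": 0,"y": 0,"z": -5,"roll": 0},
    {"gripper": 0,"x": 0,"y": 0,"z": -5,"roll": 0},
    {"gripper": 0,"x": 0,"y": -1,"z": -4,"roll": 0}
  ]
}}

```text
time_s: 37.17
eef_pos: [0.5813, -0.1792, 0.4263]
eef_rot: [0.0, 0.681, 0.732, 0.0]
wrist_force: [0.1, -0.1, 0.1]
opening: 0.001
```

Request:
{"fn": "move_arm", "kwargs": {
  "moves": [
    {"gripper": 0,"x": 4,"y": -4,"z": 0,"roll": 0},
    {"gripper": 0,"x": 4,"y": -4,"z": 0,"roll": 0},
    {"gripper": 0,"x": 4,"y": -4,"z": 0,"roll": 0},
    {"gripper": 0,"x": 4,"y": -4,"z": 0,"roll": 0},
    {"gripper": 0,"x": 0,"y": 0,"z": 0,"roll": 0}
  ]
}}

```text
time_s: 37.8
eef_pos: [0.4075, -0.0291, 0.4241]
eef_rot: [-0.0, 0.68, 0.733, -0.0]
wrist_force: [0.7, 0.7, 0.4]
opening: -0.006
```

```bash
python3 - <<'E'
from h import *
st(); c=ctrl.camera("top"); i=c['img']; o,w=wrist("wend")
cv2.imwrite("pics/tend.png",cv2.resize(i[85:275,120:390,::-1],None,fx=2.9,fy=2.9,interpolation=cv2.INTER_CUBIC)); cases()
E
```

```text
t37.80 [ 0.4075 -0.0291  0.4241] toolx 94.29 F [0.7  0.67 0.42] T [-0.035 -0.042 -0.068] op -0.006
[ 0.4994 -0.1864] pca yaw 4.18 rect [ 499.7 -186.5] [116.3  54.8] 4.1 plate [  58.9 -130.4]
[ 0.6466 -0.035 ] pca yaw 4.55 rect [644.5 -35.5] [126.4  57.2] 4.4 plate [216.7  10. ]
```

View pics/tend.png

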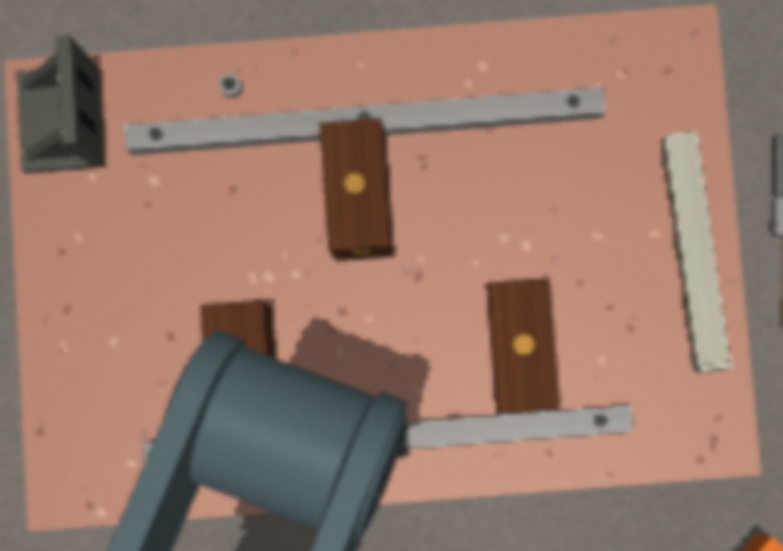

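View pics/wend.png

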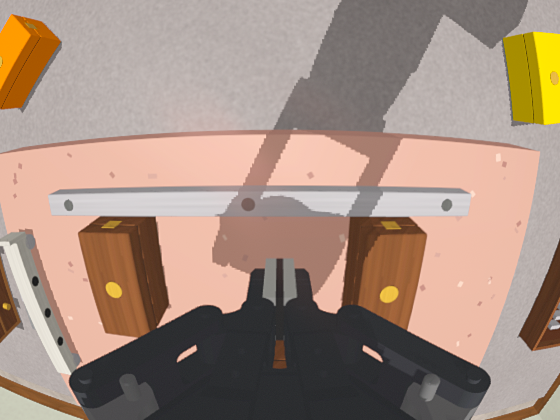

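The top view shows case 2 against the far fence at (355,120). The wrist view shows cases 3 and 1 touching the near fence at (110,216) and (390,216). Measured yaws are 4.2° and 4.5° for the two visible cases, against the fence's 4.15°. I'm handing in.

```bash
python3 -c "
from bench import ctrl
print(ctrl.hand_in())"
```

```text
the job is handed in; nothing more can be done
None
```

I handed the job in at about 38 s, inside the 66 s limit. Cases 1 and 3 were full and are against the near fence; case 2 was empty and is against the far fence. However, case 2 may have broken the rule against picking a case right up.

**Weighing and sliding:** I took the cases in the order 1, 2, 3. Each was tipped about 1 cm at its near end, laid flat and slid home. Each also got a gentle seating push from the closed fingers once it was against the fence.

| Case | Lift felt at the wrist | Result | Fence |
|---|---|---|---|
| 1 | about 5–8 N | full | near |
| 2 | about 1–2 N | empty | far |
| 3 | about 5–6 N | full | near |

**Last checks:**
- **Squareness:** the top camera gave yaws of 4.2° for case 3 and 4.5° for case 2, against about 4.15° for the fences.
- **Contact:** the final wrist picture shows cases 1 and 3 touching the near fence. The top picture shows case 2 at the far one. The arm hid case 1 from the top camera at the end, so its final yaw was not measured.
- **Forces:** the highest wrist reading I saw was about 17 N, as case 2 met the far fence. The seating pushes stalled at 9–13 N.
- **Clearance:** the arm was clear of everything when I handed in, and no bystander looked moved in the final pictures.

**What did not go cleanly:**
- **Case 2 while tipping:** the pads first held it level, so all of it may have been 1–2 mm off the plate for a moment. I eased the grip and it then tipped properly.
- **Case 2 while sliding:** at the start of its slide it was again carried almost weightless for about 2 cm. I then lowered it onto the plate.

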